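# Chuck the cylindrical burr and switch the bench spindle on

### The job

Get the bench spindle ready for porting: open its chuck, stand the straight cylindrical burr from the wooden rack shank-down in the chuck, right down on the bottom, and turn the chuck sleeve until the three jaws grip it tight and upright; also clear every loose tappet off the bench into the aluminium tray. Only when all that is done, put the key into the switch and turn it fully clockwise to its stop, leaving the key in. Leave the other two burrs in the rack and do not knock over or shift the bottle, the spray can and the wrench.

Things in the scene. Friction and masses are not known exactly. Their poses are not given: they have to be found in the camera images.
- sleeve (a joint): chuck sleeve angle, rad, 0 to 3.4; grows as the sleeve turns clockwise seen from above, which closes the jaws: each jaw face lies 8 - 1.3 x angle mm from the axis (0 = fully open). A 10 mm shank is touched near 2.3; keep turning, against growing resistance, to about 3 to grip hard. Turns with 0.15 N m, stays where it is left. Starts part closed, too narrow for a shank
- sleeve_grip (a point): point on the vertical chuck axis at mid-height of the sleeve, 65 mm above the bench. The sleeve is a dark ribbed cylinder 52 mm across and 34 mm high (46 to 80 mm above the bench), standing free on a 44 mm wide neck; take it from above with a finger on either side
- chuck_floor (a point): point on the chuck axis on the bottom of the chuck's opening, 52 mm above the bench, 31 mm below the tops of the jaws (these are 83 mm above the bench); z up. The burr's shank end rests here
- spindle: upright bench spindle, fixed: a grey 100 x 100 x 12 mm foot with the chuck on top, open upwards. Origin under the centre of the foot
- jaw_a: one of three equal steel jaws, 120 degrees apart in the sleeve; box 11 mm radially, 10 mm wide, 30 mm high. Origin at the lower edge of its gripping face
- jaw_b: second jaw, as jaw_a
- jaw_c: third jaw, as jaw_a
- burr_cyl: the burr to use: steel shank 10 mm across and 45 mm long, on it a straight flat-ended cylindrical fluted head 18 mm across and 28 mm high; 73 mm overall, 70 g. Origin at the centre of the shank's lower end, z along the axis towards the head. Stands head up in a rack hole
- burr_cone: another burr, same shank, cone-shaped pointed head 20 mm across, stays in the rack
- burr_ball: another burr, same shank, ball head 22 mm across, stays in the rack
- rack: fixed wooden block 40 x 160 x 30 mm with three upright holes 13 mm wide and 22 mm deep on its y axis at -55, 0, +55 mm, one burr in each in any order. Origin under its centre
- switch_box: fixed grey box 90 x 90 x 45 mm with a round steel key barrel on top. Origin under its centre
- barrel (a joint): angle of the key barrel in rad: 0 off, grows as it is turned clockwise seen from above, stop (on) at 1.3. Turning takes about 0.06 N m; it stays where it is left
- keyway (a point): centre of the mouth of the key slot, on the barrel's vertical axis, 71.5 mm above the bench; the slot is 17 mm long along this point's x and 8 mm wide along its y, 24 mm deep; it turns with the barrel. The barrel is 40 mm across and stands 26 mm above the box
- key: key: steel blade 14 mm (x) by 6 mm (y), 21 mm long with a narrower tip, below a black plastic bow 34 mm wide (x), 10 mm thick (y), 30 mm high. Origin at the centre of the blade's tip, z up; the bow spans 21.5 to 51.5 mm. Stands upright in its wooden block at the start; pinch the bow across its thickness. Either way round fits the switch
- key_block: fixed wooden block 50 x 40 x 30 mm with the slot that holds the key. Origin under its centre
- tray: fixed open aluminium tray 200 (x) x 140 (y) x 30 mm high, 4 mm walls and floor. Origin under its centre
- tappet1: bucket tappet, a plain steel cylinder 32 mm across and 26 mm high, 60 g, standing on the bench. Origin at the centre of its underside. Two to four of the tappets are there
- tappet2: bucket tappet, a plain steel cylinder 32 mm across and 26 mm high, 60 g, standing on the bench. Origin at the centre of its underside. Two to four of the tappets are there
- tappet3: bucket tappet, a plain steel cylinder 32 mm across and 26 mm high, 60 g, standing on the bench. Origin at the centre of its underside. Two to four of the tappets are there
- tappet4: bucket tappet, a plain steel cylinder 32 mm across and 26 mm high, 60 g, standing on the bench. Origin at the centre of its underside. Two to four of the tappets are there
- green_bottle: bystander, green bottle 60 mm across, 190 mm high
- spray_can: bystander, spray can 60 mm across, 160 mm high
- wrench: bystander, wrench lying on the bench

How it is judged:
By the outcome, as a careful person would: the job done as asked, in the order asked, and still so for the second after the job is handed in, with the robot touching nothing.
Of tappet1, tappet2, tappet3, tappet4 only 2 to 4 are there at a start; the rules pass over those that are not, and their reading is None.
At some moment in a run one of tappet1, tappet2, tappet3, tappet4 may be knocked a few centimetres aside while the robot is not near it.
It also fails if it takes over 210 s, if anything falls off the work surface, if the arm or the gripper's body presses on something with over 40 N, if the wrist force passes 120 N, or if a joint passes its speed limit or range.

### The arm

A 7-joint arm with a two-finger parallel gripper is mounted at the origin on the work surface. World frame = base frame: x ahead of the robot, y to its left, z up, the work surface at z = 0. Lengths are in m, angles in rad, forces in N, time in s.
With the tool pointing down it reaches from about 0.425 to 1.025 m from the base axis. Payload 9.4 kg.
Tool frame: the origin (TCP) lies at the very end of the fingers, on their centre line; the grasp point (between the pads) lies 19 mm behind it; z points along the fingers, y is the direction in which the jaws open and shut (so a half turn about z gives the same grasp; the last joint's range is limited). The gripper opens to 93 mm and grips with 3 to 60 N. Pads are 15 mm wide; open, the fingers measure 128 mm over their backs; the gripper's body (75 mm by 188 mm) begins 65 mm behind the grasp point.
Start: joints at [-1.191, 0.599, -0.003, 1.599, 0.002, 0.943, -0.08], TCP at [0.32, 0.651, 0.219] pointing down, gripper open.
Joint ranges: [-2.57, 2.57], [-0.35, 1.97], [-1.29, 1.29], [0.11, 2.56], [-1.05, 4.19], [0.11, 1.86], [-2.63, 2.63]. Speed limits (rad/s): [2.22, 2.22, 3.01, 3.01, 3.14, 3.14, 3.14].

### API

Orientations are given as a rotation vector (axis times angle).
In Python, from cell import robot, hand, kinematics, viewer, close_job, status gives the robot as it stands. Calls block until the motion is done:
- robot.reach(position, orientation): joint-space move of the TCP to a pose.
- robot.move_linear(position, feed=0.15, rot=None): straight line of the TCP; rot=None keeps the orientation; feed is the mean speed in m/s.
- robot.goto_joints(angles): joint-space move.
- hand.open_jaws() and hand.grab(grip_force=None): open the fingers fully, or close them until they stop; grip_force is the grip in N (None keeps the last).
- robot.hold(seconds).
- kinematics.inverse_kinematics(position, orientation): joint angles nearest the present ones, or None.
- viewer.grab_frame(name): name is "scene" or "top" or "wrist"; returns (picture, depth): 400x640x3 uint8, red, green, blue; 400x640 float32, m along the optical axis (not along the pixel's ray), 0 where there is no reading.
- viewer.camera_params(name): a dict with "mtx" (3x3 intrinsics, pixels), "D" ([k1, k2, p1, p2, k3] as OpenCV has them; the pictures are not rectified), "R" (3x3) and "t" (3): a world point X has camera coordinates R X + t; the wrist camera has in their place "T_tool_cam" (4x4, takes a point from camera to tool coordinates, whose origin is the TCP and whose axes are the flange's). Camera axes: x right, y down, z forward; pixel columns grow to the right and rows downward; lengths in m; the calibration is good to about 2 mm. A picture is of the moment at which its call begins: read the wrist's pose just before it. camera_params takes no time and is no camera call.
A pose or a line that the arm cannot do raises robot.Unreachable and nothing moves.
- close_job(): hands the job in, once; it reports no verdict.
Readings, each from a call of its own:
- status.current_time(): time.
- status.current_q(): joint angles.
- status.current_joint_velocities(): joint speeds.
- status.current_effort(): joint torques, N m.
- status.current_ee_pos(): TCP position.
- status.current_ee_rot(): TCP orientation.
- status.current_ft_force(): force on the tool from outside, world axes, zero at the start.
- status.current_torque(): the same for the moment, N m.
- status.current_opening(): opening from 0.0 (shut) to 1.0 (fully open).
Only numpy, scipy, OpenCV 4.12 (cv2) and the standard library are available. Lean on these libraries where they do the work, as an engineer would, in place of code of your own. Each camera call takes 0.05 s, during which the arm holds its last target.

## Working session

There is one attempt and no reset: what is moved stays moved. The work goes in short steps, each a Python script; the robot and the scene stay as the last script left them, time stands still between calls to the robot, and variables do not carry over. Pictures are saved under pics/ and viewed, and the job is handed in when it is done.

```bash
ls -la; mkdir -p pics
python3 - <<'E'
from cell import robot, hand, kinematics, viewer, close_job, status
import cv2,numpy as np
for n in ("scene","top","wrist"):
    p,d=viewer.grab_frame(n); cv2.imwrite(f"pics/a_{n}.png",p[:,:,::-1]); np.savez(f"pics/a_{n}.npz",p=p,d=d)
    print(n,viewer.camera_params(n))
print(status.current_ee_pos(),status.current_ee_rot(),status.current_time(),status.current_opening())
E
```

```text
total 12
drwxr-xr-x  3 agent agent 4096 Dec  6 14:34 .
drwxr-xr-x 23 root  root  4096 Dec  6 14:34 ..
drwxr-xr-x  2 agent agent 4096 Dec  6 14:34 pics
scene {'mtx': array([[497.84506191,   0.        , 318.49427441],
       [  0.        , 497.84506191, 200.06577232],
       [  0.        ,   0.        ,   1.        ]]), 'D': array([0.04848582, 0.        , 0.        , 0.        , 0.        ]), 'R': array([[-0.27914569,  0.96021906,  0.00755292],
       [ 0.77898308,  0.23104371, -0.58292724],
       [-0.5614829 , -0.15683804, -0.81248925]]), 't': array([ 0.15459888, -0.43521279,  1.3634461 ])}
top {'mtx': array([[482.33006631,   0.        , 322.40973916],
       [  0.        , 482.33006631, 209.54258098],
       [  0.        ,   0.        ,   1.        ]]), 'D': array([0.00466846, 0.        , 0.        , 0.        , 0.        ]), 'R': array([[ 0.07426953, -0.99723613,  0.00203601],
       [-0.97613858, -0.07311574, -0.20446895],
       [ 0.20405269,  0.01319839, -0.97887093]]), 't': array([-0.03062494,  0.60274497,  1.01359612])}
wrist {'mtx': array([[289.48749987,   0.        , 315.92313186],
       [  0.        , 289.48749987, 201.54310401],
       [  0.        ,   0.        ,   1.        ]]), 'D': array([-0.00738725,  0.        ,  0.        ,  0.        ,  0.        ]), 'T_tool_cam': array([[ 1.34586050e-04, -9.54012087e-01, -2.99768110e-01,
         8.33205625e-02],
       [ 9.99999981e-01,  8.59601068e-05,  1.75399132e-04,
         7.83237784e-04],
       [-1.41564793e-04, -2.99768128e-01,  9.54012080e-01,
        -1.65727066e-01],
       [ 0.00000000e+00,  0.00000000e+00,  0.00000000e+00,
         1.00000000e+00]])}
[0.31962986 0.65036    0.2179591 ] [-7.11151783e-01 -3.05990078e+00  1.79064531e-03] 0.15 1.00046478961799
```

View pics/a_scene.png

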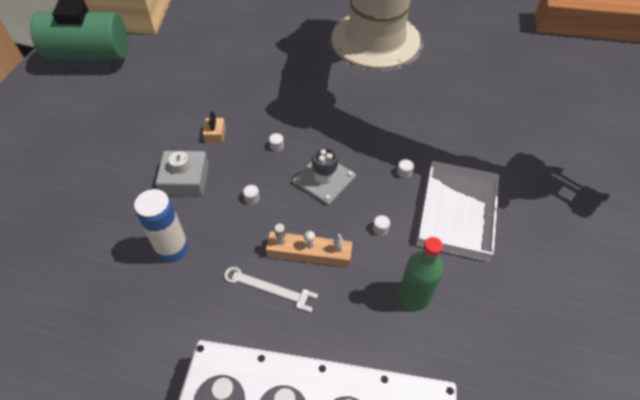

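View pics/a_top.png

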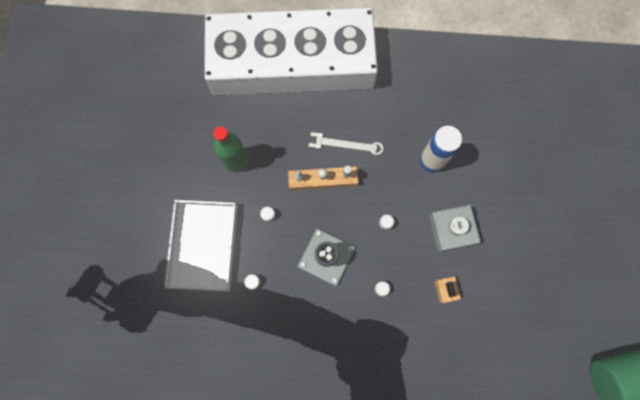

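View pics/a_wrist.png

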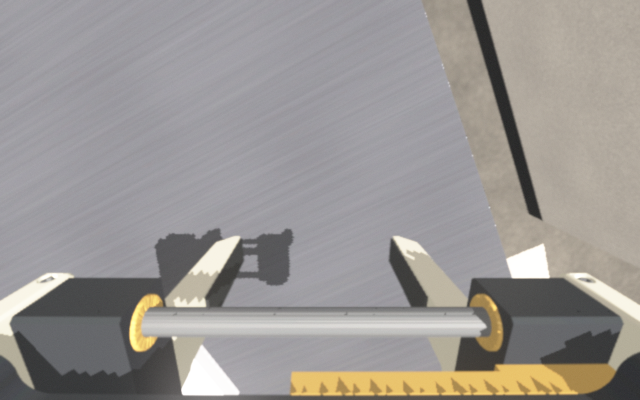

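The top view shows the tray at (202,245), four tappets at (267,214), (252,282), (387,222) and (382,289), the rack at (323,178), the spindle at (327,256), the switch at (457,227) and the key block at (449,289).

```bash
cat > h.py <<'E'
from cell import robot, hand, kinematics, viewer, close_job, status
import cv2,numpy as np
from scipy.spatial.transform import Rotation as Rn
def ray(cam,uv,P=None):
    """origin(3), dirs(N,3) world, dir has unit z in camera"""
    c=viewer.camera_params(cam)
    uv=np.asarray(uv,float).reshape(-1,1,2)
    n=cv2.undistortPoints(uv,c["mtx"],c["D"]).reshape(-1,2)
    d=np.c_[n,np.ones(len(n))]
    if cam=="wrist":
        p,r=P; T=np.eye(4); T[:3,:3]=Rn.from_rotvec(r).as_matrix(); T[:3,3]=p
        W=T@c["T_tool_cam"]
        return W[:3,3], d@W[:3,:3].T
    R,t=c["R"],c["t"]
    return -R.T@t, d@R
def at_z(cam,uv,z,P=None):
    o,d=ray(cam,uv,P); return o+d*((z-o[2])/d[:,2])[:,None]
def cloud(cam,depth,P=None):
    h,w=depth.shape; u,v=np.meshgrid(np.arange(w),np.arange(h))
    o,d=ray(cam,np.stack([u.ravel(),v.ravel()],1),P)
    return (o+d*depth.ravel()[:,None]).reshape(h,w,3)
def project(cam,X,P=None):
    c=viewer.camera_params(cam); X=np.asarray(X,float).reshape(-1,3)
    if cam=="wrist":
        p,r=P; T=np.eye(4); T[:3,:3]=Rn.from_rotvec(r).as_matrix(); T[:3,3]=p
        W=np.linalg.inv(T@c["T_tool_cam"]); R,t=W[:3,:3],W[:3,3]
    else: R,t=c["R"],c["t"]
    return cv2.projectPoints(X,cv2.Rodrigues(R)[0],t,c["mtx"],c["D"])[0].reshape(-1,2)
def down(yaw):
    """tool z down; yaw = world angle of tool y axis (jaw opening direction)"""
    y=np.array([np.cos(yaw),np.sin(yaw),0]); z=np.array([0,0,-1.]); x=np.cross(y,z)
    return Rn.from_matrix(np.stack([x,y,z],1)).as_rotvec()
def pose(): return np.array(status.current_ee_pos()),np.array(status.current_ee_rot())
def snap(cam,name):
    P=pose() if cam=="wrist" else None
    p,d=viewer.grab_frame(cam); cv2.imwrite(f"pics/{name}.png",p[:,:,::-1]); np.savez(f"pics/{name}.npz",p=p,d=d,P=np.array(P) if P else 0)
    return p,d,P
E
python3 - <<'E'
from h import *
f=np.load("pics/a_top.npz"); p,d=f['p'],f['d']
C=cloud("top",d)
print("bench z",np.median(C[300:390,480:580,2]),np.median(C[60:200,30:160,2]))
for n,uv,z in [("t1",(267,214),.026),("t2",(252,282),.026),("t3",(387,222),.026),("t4",(382,289),.026),("chuck",(327,254),.083),("rackL",(299,175),.06),("rackM",(323,174),.07),("rackR",(348,171),.08),("barrel",(459,226),.0715),("key",(451,289),.06),("tray",(202,245),.02)]:
    print(n,at_z("top",uv,z)[0].round(3),C[uv[1]-2:uv[1]+3,uv[0]-2:uv[0]+3].reshape(-1,3).mean(0).round(3))
img=cv2.resize(p[100:320,230:500,::-1],None,fx=2.9,fy=2.7,interpolation=cv2.INTER_CUBIC); cv2.imwrite("pics/a_zoom.png",img)
f=np.load("pics/a_scene.npz");img=cv2.resize(f['p'][110:280,140:420,::-1],None,fx=2.8,fy=2.8,interpolation=cv2.INTER_CUBIC); cv2.imwrite("pics/a_zoom2.png",img)
P=pose();
print(at_z("wrist",[(320,200)],0,P), kinematics.inverse_kinematics([.6,0,.2],down(np.pi/2)))
E
```

```text
bench z -0.000282165679730495 -0.00013236560486429294
t1 [0.591 0.141 0.026] [0.591 0.141 0.026]
t2 [0.434 0.16  0.026] [0.434 0.16  0.026]
t3 [ 0.593 -0.135  0.026] [ 0.593 -0.135  0.026]
t4 [ 0.44  -0.131  0.026] [ 0.438 -0.126  0.07 ]
chuck [ 0.503 -0.003  0.083] [ 0.505 -0.003  0.066]
rackL [0.68  0.073 0.06 ] [0.677 0.073 0.07 ]
rackM [0.683 0.019 0.07 ] [0.683 0.019 0.07 ]
rackR [ 0.692 -0.036  0.08 ] [ 0.692 -0.036  0.08 ]
barrel [ 0.587 -0.288  0.071] [ 0.589 -0.29   0.061]
key [ 0.45  -0.276  0.06 ] [ 0.45  -0.276  0.058]
tray [0.509 0.283 0.02 ] [0.511 0.287 0.003]
[[0.35382317 0.64053258 0.        ]] [-0.06737775  0.47055508 -0.03894874  1.91104649  0.02561616  0.76046146
  1.45013801]
```

View pics/a_zoom.png

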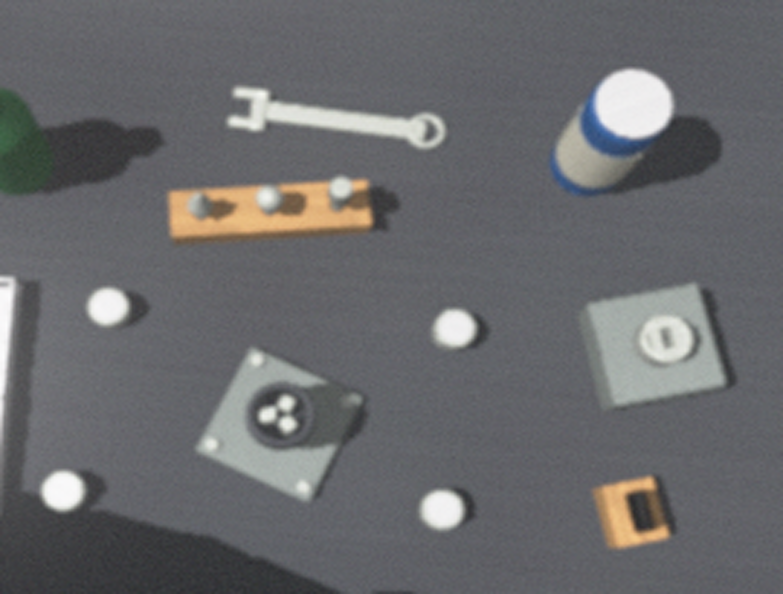

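View pics/a_zoom2.png

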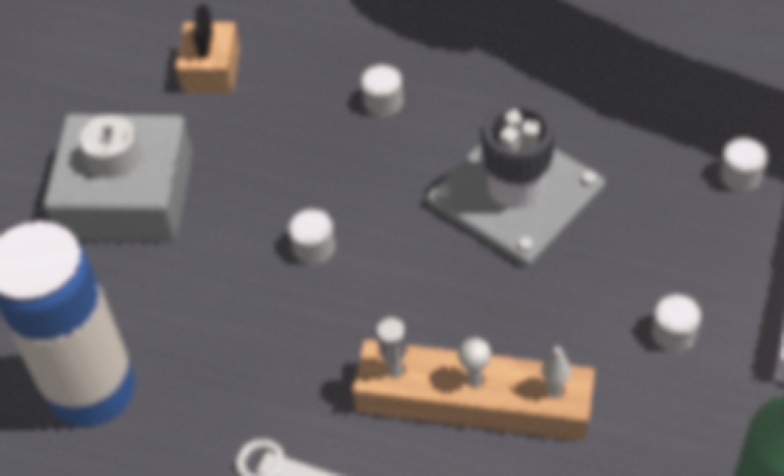

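The cylindrical burr is at the −y end of the rack, at top-zoom (342,188). Next come the extents of the tall and fixed objects.

Run:
```python
from h import *
for cam in ("top","scene"):
    f=np.load(f"pics/a_{cam}.npz"); p,d=f['p'].astype(int),f['d']
    C=cloud(cam,d); ok=(d>0)
    r,g,b=p[...,0],p[...,1],p[...,2]
    def box(m,n):
        Q=C[m&ok]; 
        if len(Q)<5: print(n,'none');return
        print(cam,n,len(Q),np.percentile(Q,2,0).round(3),np.percentile(Q,98,0).round(3))
        q=Q[:,:2].astype(np.float32); print("   minrect",[np.round(x,3) for x in cv2.minAreaRect(q)])
    X,Y,Z=C[...,0],C[...,1],C[...,2]
    inn=lambda x0,x1,y0,y1:(X>x0)&(X<x1)&(Y>y0)&(Y<y1)
    box(inn(.62,.85,.15,.32)&(Z>.05),"bottle")
    box(inn(.66,.85,-.33,-.15)&(Z>.1),"can")
    box(inn(.35,.65,.19,.38)&(Z>.022)&(Z<.04),"traywall")
    box(inn(.62,.75,-.1,.14)&(Z>.025)&(Z<.034),"rack top")
    box(inn(.52,.68,-.37,-.2)&(Z>.04)&(Z<.05),"box top")
    box(inn(.40,.50,-.33,-.22)&(Z>.024)&(Z<.034),"keyblock top")
    box(inn(.40,.50,-.33,-.22)&(Z>.05)&(Z<.066),"key bow")
    box(inn(.40,.60,-.1,.1)&(Z>.074)&(Z<.09),"chuck top")
    box(inn(.40,.60,-.1,.1)&(Z>.008)&(Z<.015),"foot")
    for n,x,y in (("t1",.591,.141),("t2",.434,.16),("t3",.593,-.135),("t4",.44,-.131)):
        box(inn(x-.03,x+.03,y-.03,y+.03)&(Z>.023)&(Z<.03),n)
    box(inn(.66,.80,-.1,.1)&(Z>.004)&(Z<.02)&(X>.725),"wrench")
```

```text
top bottle 902 [0.691 0.202 0.054] [0.74  0.254 0.192]
   minrect [array([0.716, 0.228]), array([0.052, 0.058]), np.float64(41.38)]
top can 859 [ 0.726 -0.262  0.104] [ 0.778 -0.208  0.163]
   minrect [array([ 0.753, -0.236]), array([0.058, 0.057]), np.float64(25.281)]
top traywall 680 [0.41  0.214 0.022] [0.61  0.355 0.033]
   minrect [array([0.51 , 0.285]), array([0.2  , 0.142]), np.float64(1.324)]
top rack top 922 [ 0.661 -0.057  0.026] [0.712 0.096 0.033]
   minrect [array([0.688, 0.02 ]), array([0.042, 0.16 ]), np.float64(8.182)]
top box top 1240 [ 0.543 -0.335  0.041] [ 0.636 -0.241  0.049]
   minrect [array([ 0.59 , -0.288]), array([0.09 , 0.091]), np.float64(15.658)]
top keyblock top 299 [ 0.424 -0.3    0.025] [ 0.476 -0.255  0.033]
   minrect [array([ 0.451, -0.278]), array([0.05 , 0.041]), np.float64(15.684)]
top key bow 84 [ 0.435 -0.284  0.05 ] [ 0.466 -0.269  0.063]
   minrect [array([ 0.451, -0.277]), array([0.033, 0.01 ]), np.float64(17.242)]
top chuck top 270 [ 0.481 -0.026  0.075] [0.529 0.022 0.085]
   minrect [array([ 0.505, -0.002]), array([0.05, 0.05]), np.float6
[... 2058 characters left out ...]
]), np.float64(68.592)]
scene t1 175 [0.578 0.127 0.023] [0.607 0.155 0.029]
   minrect [array([0.593, 0.142]), array([0.031, 0.031]), np.float64(57.923)]
scene t2 140 [0.419 0.147 0.024] [0.451 0.173 0.03 ]
   minrect [array([0.434, 0.161]), array([0.029, 0.035]), np.float64(68.549)]
scene t3 159 [ 0.581 -0.148  0.024] [ 0.61 -0.12  0.03]
   minrect [array([ 0.595, -0.134]), array([0.032, 0.03 ]), np.float64(34.319)]
scene t4 128 [ 0.427 -0.147  0.024] [ 0.458 -0.117  0.03 ]
   minrect [array([ 0.442, -0.133]), array([0.036, 0.029]), np.float64(19.665)]
scene wrench 881 [ 0.744 -0.098  0.004] [0.798 0.06  0.011]
   minrect [array([ 0.765, -0.001]), array([0.2  , 0.069]), np.float64(88.873)]
```

```bash
cat >> h.py <<'E'
def best(pos,yaw):
    q0=np.array(status.current_q()); o=None
    for y in (yaw,yaw+np.pi):
        q=kinematics.inverse_kinematics(pos,down(y))
        if q is None: continue
        c=np.abs(np.array(q)-q0).max()
        if o is None or c<o[0]: o=(c,y)
    return o[1]
def over(x,y,z,yaw):
    yw=best([x,y,z],yaw); robot.reach([x,y,z],down(yw)); return yw
TR=(.510,.2845)
SL=[(-.012,-.045),(.012,-.015),(-.012,.015),(.012,.045)]
def tappet(x,y,yaw,slot,via=None,zt=.12):
    over(x,y,zt,yaw)
    robot.move_linear([x,y,.005],feed=.2); hand.grab(25)
    w=status.current_opening()*93
    robot.move_linear([x,y,zt],feed=.3)
    if via: over(*via)
    sx,sy=TR[0]+SL[slot][0],TR[1]+SL[slot][1]
    over(sx,sy,zt,0.)
    w2=status.current_opening()*93
    robot.move_linear([sx,sy,.012],feed=.2); hand.open_jaws()
    robot.move_linear([sx,sy,zt],feed=.3)
    print("tappet",slot,"width",w,w2,"t",status.current_time())
E
python3 - <<'E'
from h import *
tappet(.4345,.161,0.,3)
print(pose(),status.current_q())
snap("top","b_top")
E
```

```text
tappet 3 width 31.396252041649817 31.22447424933731 t 7.325
(array([0.52219533, 0.32987728, 0.1211649 ]), array([2.22115776, 2.22167564, 0.00318559])) [-0.84102352  0.60514156  0.28030366  1.95028258 -0.27462631  0.62058577
 -0.38331104]
```

View pics/b_top.png

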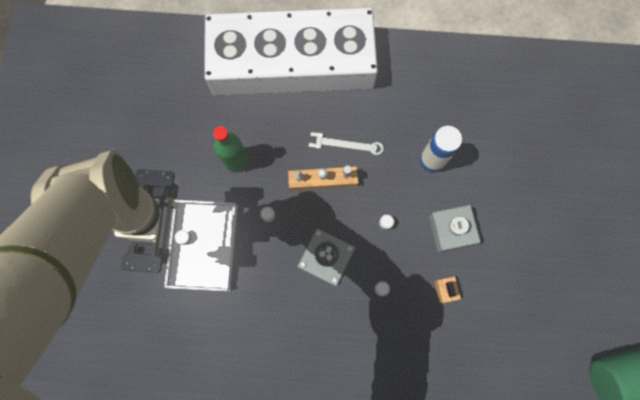

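The tappet sits in the tray at (182,238). On to the other three, relocating each from the top picture before its pick.

```bash
cat >> h.py <<'E'
def findt(x,y,r=.06,cam="top"):
    p,d=viewer.grab_frame(cam); C=cloud(cam,d); Z=C[...,2]
    m=(d>0)&(np.hypot(C[...,0]-x,C[...,1]-y)<r)&(Z>.022)&(Z<.031)
    n,l,s,c=cv2.connectedComponentsWithStats(m.astype(np.uint8))
    for i in range(1,n):
        if s[i,4]<70: continue
        (cx,cy),(w,h),_=cv2.minAreaRect(C[l==i][:,:2].astype(np.float32))
        if .024<w<.038 and .024<h<.038: return round(cx,4),round(cy,4)
    return None
E
python3 - <<'E'
from h import *
for slot,(x,y),yaw,via in ((0,(.595,-.134),0,None),(1,(.442,-.1325),0,None),(2,(.593,.1425),np.radians(120),(.51,.16,.13,0.))):
    for c in ("top","scene"):
        f=findt(x,y,cam=c); print(slot,c,f)
        if f: break
    x,y=f or (x,y)
    tappet(x,y,yaw,slot,via)
snap("top","c_top")
E
```

```text
0 top (0.5946, -0.1341)
tappet 0 width 31.208364383915093 31.590149814690864 t 15.1083
1 top (0.442, -0.1317)
tappet 1 width 31.377803856933802 31.641216199704054 t 22.6083
2 top (0.5932, 0.1427)
tappet 2 width 30.994110208574334 31.057640143329145 t 29.1583
```

View pics/c_top.png

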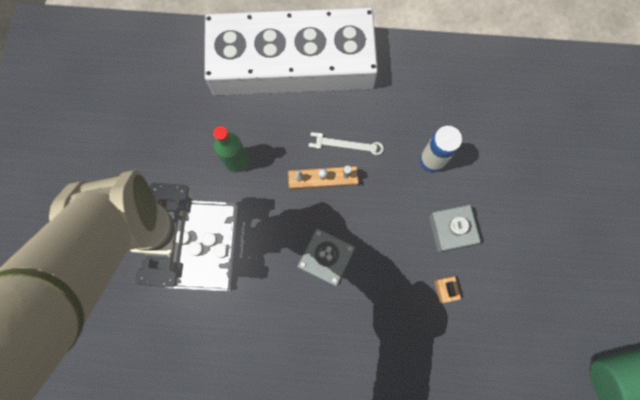

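All four tappets are in the tray, at around (205,243). Next is a wrist view of the chuck, and a scan for the yaw range there.

Run:
```python
from h import *
for y in np.arange(-180,181,20):
    q=kinematics.inverse_kinematics([.506,-.002,.05],down(np.radians(y)))
    print(y,None if q is None else np.round(q,2))
over(.506,-.002,.16,np.pi/2)
snap("wrist","d_w"); print(project("wrist",[[.506,-.002,.083]],pose()),status.current_q())
p=cv2.imread("pics/d_w.png"); cv2.imwrite("pics/d_wz.png",cv2.resize(p[110:260,220:420],None,fx=4,fy=4,interpolation=cv2.INTER_CUBIC))
```

```text
-180 [ 0.27  0.67 -0.54  2.21  0.79  0.47  2.24]
-160 [-0.46  0.69  0.54  2.25 -0.9   0.43 -1.97]
-140 [-0.46  0.69  0.54  2.25 -0.9   0.43 -1.62]
-120 [-0.52  0.72  0.63  2.25 -1.    0.48 -1.17]
-100 [-0.46  0.68  0.52  2.25 -0.88  0.42 -0.94]
-80 [-0.4   0.66  0.44  2.25 -0.78  0.38 -0.7 ]
-60 [-0.36  0.65  0.37  2.24 -0.68  0.35 -0.46]
-40 [-0.31  0.64  0.3   2.24 -0.57  0.33 -0.22]
-20 [-0.27  0.63  0.23  2.24 -0.46  0.32  0.01]
0 [-0.23  0.62  0.17  2.24 -0.34  0.3   0.24]
20 [-0.19  0.62  0.12  2.23 -0.23  0.3   0.47]
40 [-0.14  0.62  0.04  2.23 -0.09  0.3   0.68]
60 [-0.09  0.61 -0.03  2.23  0.05  0.3   0.89]
80 [-0.04  0.61 -0.1   2.22  0.18  0.31  1.1 ]
100 [ 0.01  0.62 -0.17  2.22  0.31  0.32  1.32]
120 [ 0.07  0.62 -0.25  2.22  0.45  0.35  1.53]
140 [ 0.13  0.63 -0.35  2.21  0.57  0.38  1.76]
160 [ 0.2   0.65 -0.45  2.21  0.69  0.42  1.99]
180 [ 0.27  0.67 -0.54  2.21  0.79  0.47  2.24]
[[317.88377015 211.12247575]] [-0.64671892  0.54085629  0.79089171  2.18380161 -0.63810438  0.66189664
 -0.96999651]
```

View pics/d_wz.png

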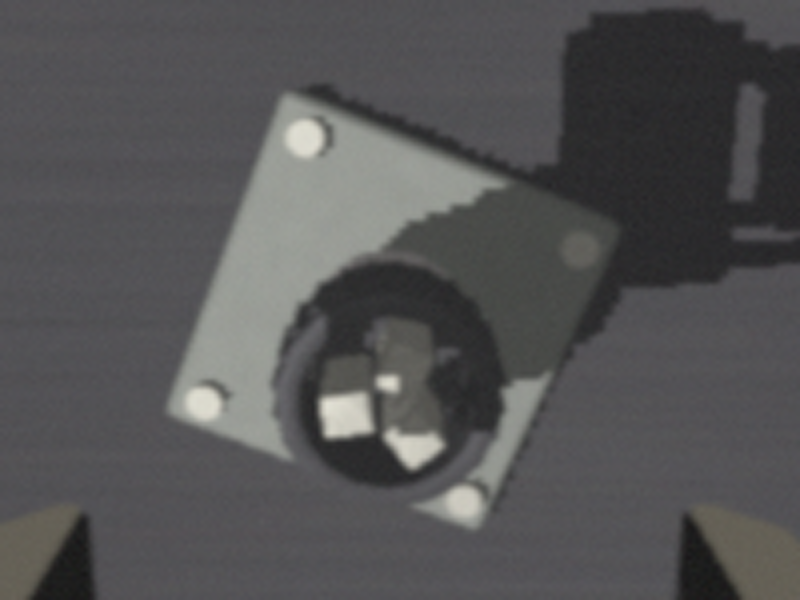

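The wrist view shows the chuck partly closed, with jaws around (345,415) and (415,450) in the zoomed crop. I'll grip the sleeve and turn it counter-clockwise in steps while watching the torque.

```bash
cat > rot.py <<'E'
from h import *
def turn(x,y,z,y0,y1,step=12,tmax=.9):
    n=int(np.ceil(abs(y1-y0)/step)); out=[]
    for a in np.linspace(y0,y1,n+1)[1:]:
        robot.reach([x,y,z],down(np.radians(a)))
        t=status.current_torque()[2]; out.append((round(a),round(float(t),2)))
        if abs(t)>tmax: break
    print(out,"t",status.current_time()); return a
E
python3 - <<'E'
from rot import *
x,y=.506,-.002
robot.reach([x,y,.15],down(np.radians(-90)))
print(np.round(status.current_q(),2))
robot.move_linear([x,y,.050],feed=.2); hand.grab(30)
print("w",status.current_opening()*93,status.current_torque(),status.current_ft_force())
a=turn(x,y,.05,-90,0)
print(np.round(status.current_q(),2),status.current_ft_force())
E
```

```text
[-0.63  0.55  0.77  2.19 -0.66  0.64 -0.95]
w 50.71559952635164 [ 0.28939048  0.20320675 -0.09031195] [-1.08158756  1.45889145  3.60250853]
[(-79, 0.14), (-68, 0.15), (-56, 0.15), (-45, 0.16), (-34, 0.14), (-22, 0.11), (-11, 0.16), (0, 0.14)] t 34.0667
[-0.21  0.62  0.14  2.24 -0.29  0.3   0.19] [-4.71561795 11.38331406  9.90140814]
```

Run:
```python
from rot import *
x,y=.506,-.002
a=turn(x,y,.05,0,175,step=12,tmax=.6)
print(np.round(status.current_q(),2),status.current_ft_force(),status.current_torque())
```

```text
[(12, 0.15), (23, 0.15), (35, 0.18), (47, 0.11), (58, 0.11), (70, 0.12), (82, 0.21), (93, 0.15), (105, 0.1), (117, 0.12), (128, 0.12), (140, 0.13), (152, 0.11), (163, 0.11), (175, 0.18)] t 37.8917
[ 0.3   0.68 -0.6   2.2   0.83  0.5   2.1 ] [-4.47822299  6.05620565  3.49293055] [1.29535223 1.07398652 0.17803946]
```

4.6 rad of turning without reaching a stop doesn't fit the joint's range, so I'm releasing to look.

Run:
```python
from h import *
print(status.current_opening()*93)
hand.open_jaws(); x,y=.506,-.002
robot.move_linear([x,y,.16],feed=.3)
snap("wrist","e_w"); snap("top","e_top"); snap("scene","e_scene")
p=cv2.imread("pics/e_w.png"); cv2.imwrite("pics/e_wz.png",cv2.resize(p[110:260,220:420],None,fx=4,fy=4,interpolation=cv2.INTER_CUBIC))
```

```text
52.10664470913773
```

View pics/e_wz.png

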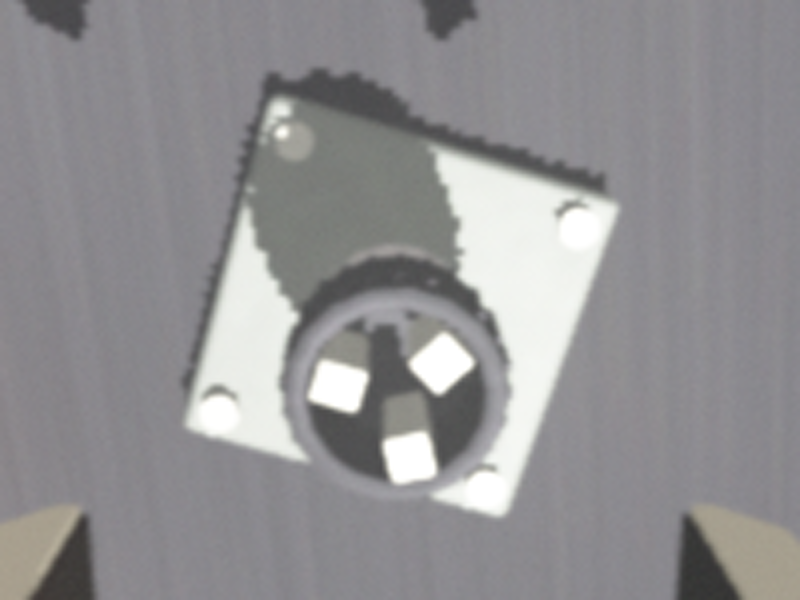

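The jaws have moved out, with their tops at crop (338,385), (441,362) and (410,458). I'll measure their radius.

Run:
```python
from h import *
f=np.load("pics/e_w.npz"); P=f['P']; 
uv=np.array([(338,385),(441,362),(410,458)])/4.+np.array([220,110])-.4
W=at_z("wrist",uv,.083,(P[0],P[1])); print(W.round(4))
a,b,c=W[:,:2]
# circumcentre
A=2*np.array([b-a,c-a]); r=np.array([b@b-a@a,c@c-a@a]); ce=np.linalg.solve(A,r); print("centre",ce,"R",np.linalg.norm(a-ce), np.degrees(np.arctan2(*(W[:,:2]-ce).T[::-1])))
f=np.load("pics/d_w.npz"); P=f['P']; 
uv=np.array([(345,415),(415,450),(388,382)])/4.+np.array([220,110])-.4
print(at_z("wrist",uv,.083,(P[0],P[1])).round(4))
d=np.load("pics/e_w.npz"); C=cloud("wrist",d['d'],(d['P'][0],d['P'][1])); m=(d['d']>0)&(C[...,2]>.0815)&(C[...,2]<.086)&(np.hypot(C[...,0]-.506,C[...,1]+.002)<.024)
n,l,s,ce=cv2.connectedComponentsWithStats(m.astype(np.uint8))
for i in range(1,n):
    if s[i,4]>8: print(s[i,4],C[l==i].mean(0).round(4))
```

```text
[[ 0.5174 -0.0064  0.083 ]
 [ 0.4943 -0.0098  0.083 ]
 [ 0.5029  0.0123  0.083 ]]
centre [ 0.50484271 -0.00120411] R 0.013595608656939578 [ -22.66631873 -140.96866266   98.11125334]
[[ 0.5023  0.0089  0.083 ]
 [ 0.494  -0.0067  0.083 ]
 [ 0.51   -0.0006  0.083 ]]
137 [ 0.4947 -0.01    0.083 ]
131 [ 0.5178 -0.0069  0.0831]
127 [0.5034 0.0116 0.083 ]
```

R is 13.6 mm, so the face is at 8.1 mm and the chuck is fully open; the extra turning was slip at the stop. I refined the centre to about (0.5053, −0.0016). Next, the burr seen close up.

Run:
```python
from h import *
yw=over(.692,-.036,.19,np.radians(8)); print(np.degrees(yw))
p,d,P=snap("wrist","f_w"); print(np.round(status.current_q(),2))
C=cloud("wrist",d,P)
m=(d>0)&(C[...,2]>.076)&(C[...,2]<.09)&(np.hypot(C[...,0]-.692,C[...,1]+.036)<.03)
print(m.sum(),C[m].mean(0),cv2.minAreaRect(C[m][:,:2].astype(np.float32)))
for c in("top","scene"):
    p2,d2=viewer.grab_frame(c);C2=cloud(c,d2); m2=(d2>0)&(C2[...,2]>.077)&(C2[...,2]<.09)&(np.hypot(C2[...,0]-.692,C2[...,1]+.036)<.03)
    print(c,m2.sum(),C2[m2].mean(0) if m2.any() else '')
cv2.imwrite("pics/f_wz.png",cv2.resize(p[80:300,200:440,::-1],None,fx=3,fy=2.7))
```

```text
188.0
[ 0.58  0.83 -1.1   1.67  0.8   1.17  2.55]
266 [ 0.69612634 -0.03470259  0.08039318] ((0.6962778568267822, -0.03439730405807495), (0.018291952088475227, 0.018359623849391937), 44.25926208496094)
top 0 
scene 76 [ 0.69594931 -0.03408743  0.08118427]
```

View pics/f_wz.png

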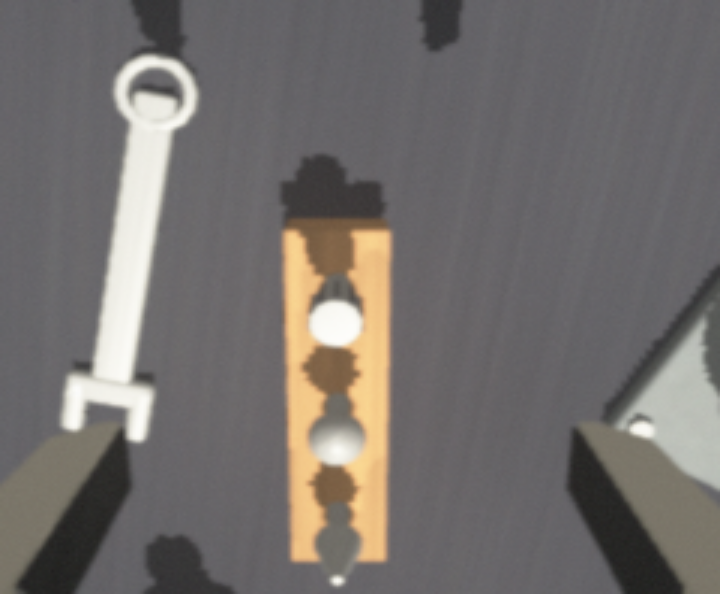

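The cylinder head is at crop (335,322), the ball at (337,437) and the cone at (338,550); all cameras agree on the burr at (0.696, −0.0344). Now picking it with the jaws across the rack.

Run:
```python
from h import *
x,y=.6961,-.0345
robot.reach([x,y,.16],down(np.radians(8))); print(np.round(status.current_q(),2))
robot.move_linear([x,y,.050],feed=.15); hand.grab(20)
print("w",status.current_opening()*93,status.current_ft_force())
robot.move_linear([x,y,.19],feed=.15)
cx,cy=.5053,-.0016
p=snap("wrist","g_w")
robot.reach([cx,cy,.19],down(np.radians(40))); print(np.round(status.current_q(),2),status.current_opening()*93,pose())
snap("wrist","g_w"); snap("scene","g_s")
p=cv2.imread("pics/g_w.png"); cv2.imwrite("pics/g_wz.png",p)
s=cv2.imread("pics/g_s.png"); cv2.imwrite("pics/g_sz.png",cv2.resize(s[60:240,220:420],None,fx=3.3,fy=3.3,interpolation=cv2.INTER_CUBIC))
```

```text
[-0.46  0.74  0.74  1.75 -0.61  0.9   0.68]
w 17.598106030916327 [-0.40053556  0.43056815 -0.25942133]
[-0.59  0.45  0.68  2.15 -0.45  0.68  1.09] 17.41617338729384 (array([ 0.50636439, -0.00154063,  0.19022316]), array([1.32846951e+00, 2.84557399e+00, 8.21779805e-04]))
```

View pics/g_wz.png

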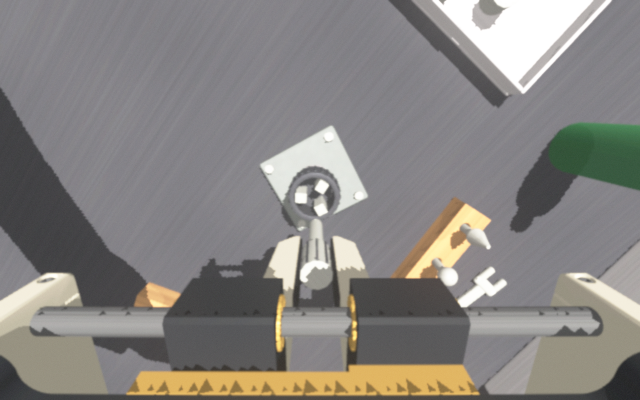

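View pics/g_sz.png

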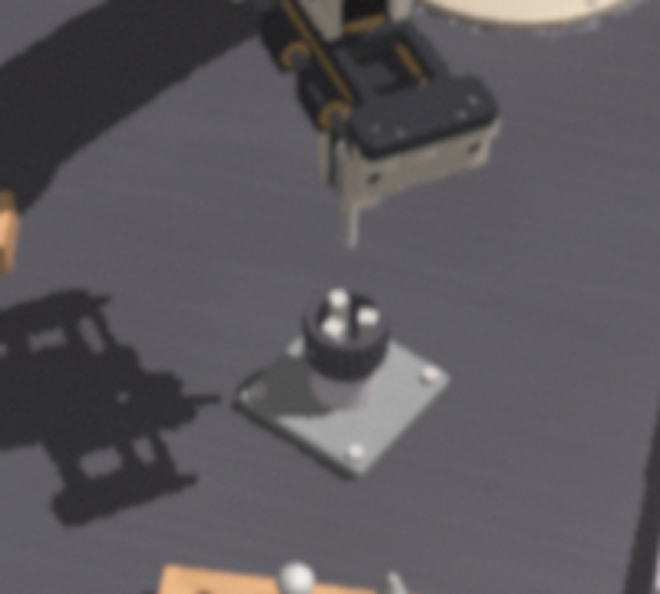

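The burr is held upright above the chuck, with its shank at scene crop (352,225). Inserting in stages with force checks.

Run:
```python
from h import *
cx,cy=.5053,-.0016
for z in (.135,.12,.105,.098,.095,.0935,.092):
    robot.move_linear([cx,cy,z],feed=.08); robot.hold(.1)
    f=np.array(status.current_ft_force()); print(z,pose()[0].round(4),f.round(1))
    if f[2]>8: break
snap("wrist","h_w"); snap("scene","h_s")
s=cv2.imread("pics/h_s.png"); cv2.imwrite("pics/h_sz.png",cv2.resize(s[60:240,220:420],None,fx=3.3,fy=3.3,interpolation=cv2.INTER_CUBIC))
```

```text
0.135 [ 0.5056 -0.0016  0.1354] [-0.3  0.8 -0.3]
0.12 [ 0.5054 -0.0017  0.1201] [ 1.1  0.2 -1.1]
0.105 [ 0.5053 -0.0017  0.1051] [-0.1 -0.6 -1.9]
0.098 [ 0.5053 -0.0016  0.098 ] [ 0.1 -0.5 -0. ]
0.095 [ 0.5053 -0.0016  0.095 ] [-0.3  0.4 -1. ]
0.0935 [ 0.5054 -0.0017  0.0937] [-0.9  0.1  4.8]
0.092 [ 0.5059 -0.0021  0.0929] [-2.1 -1.  15.6]
```

View pics/h_sz.png

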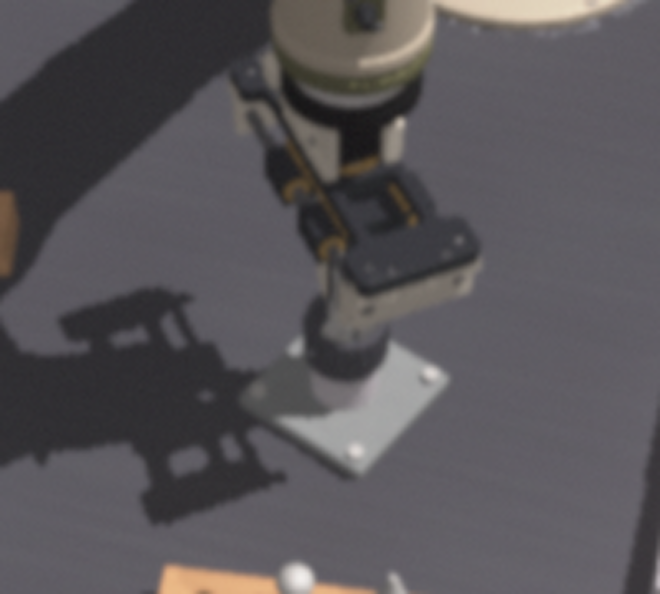

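View pics/h_w.png

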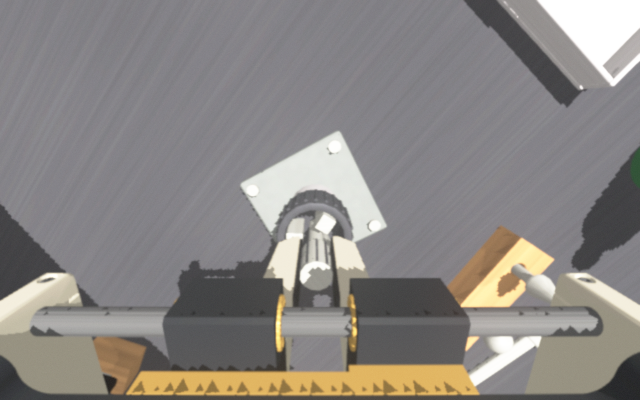

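The burr bottomed with its tip at about 52 mm, as expected. Next I release it, retreat, grip the sleeve at 60 N and turn it clockwise.

Run:
```python
from rot import *
cx,cy=.5053,-.0016
robot.move_linear([cx,cy,.0937],feed=.08); hand.open_jaws()
robot.move_linear([cx,cy,.19],feed=.2)
snap("scene","i_s"); snap("wrist","i_w")
s=cv2.imread("pics/i_s.png"); cv2.imwrite("pics/i_sz.png",cv2.resize(s[60:240,220:420],None,fx=3.3,fy=3.3,interpolation=cv2.INTER_CUBIC))
robot.reach([cx,cy,.19],down(np.radians(172))); print(np.round(status.current_q(),2))
robot.move_linear([cx,cy,.052],feed=.15); hand.grab(60)
print("w",status.current_opening()*93,status.current_ft_force())
turn(cx,cy,.052,172,52,step=12,tmax=2)
print(status.current_ft_force())
```

```text
[ 0.43  0.47 -0.73  2.09  0.46  0.75  2.4 ]
w 51.53433836103307 [-5.03977656  0.93574025  5.26122274]
[(160, -0.14), (148, -0.17), (136, -0.13), (124, -0.19), (112, -0.18), (100, -0.17), (88, -0.11), (76, -0.12), (64, -0.18), (52, -0.14)] t 57.35
[-4.73529134 -0.6205298   6.34097688]
```

View pics/i_sz.png

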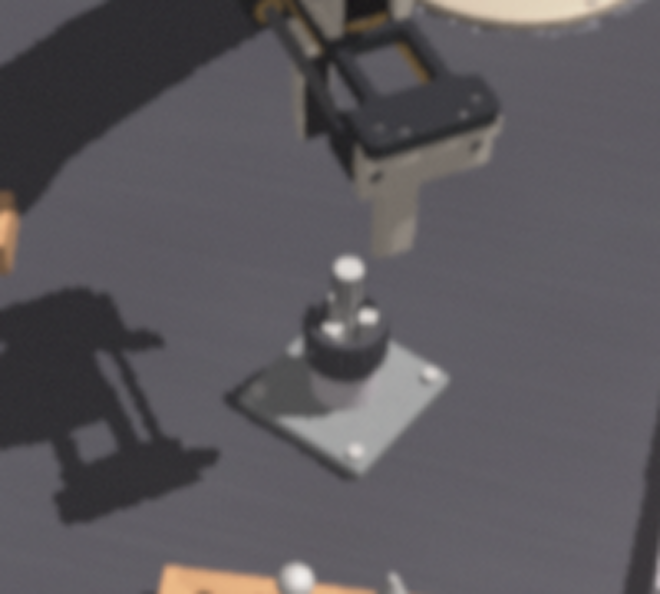

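The burr stands upright in the chuck, head at crop (348,268). The sleeve has turned about 2.1 rad so far; continuing in smaller steps.

Run:
```python
from rot import *
cx,cy=.5053,-.0016
turn(cx,cy,.052,52,-2,step=6,tmax=2.5)
print(status.current_ft_force(),status.current_opening()*93)
```

```text
[(46, -0.12), (40, -0.16), (34, -0.08), (28, -0.07), (22, -0.06), (16, -0.05), (10, -0.06), (4, -0.07), (-2, 0.0)] t 59.6
[-6.1343885  -0.98665511  7.79072622] 51.33252873553362
```

```bash
cat > jaws.py <<'E'
from h import *
def jaws(name,yaw=None):
    cx,cy=.5053,-.0016
    p,d,P=snap("wrist",name); C=cloud("wrist",d,P); r=np.hypot(C[...,0]-cx,C[...,1]-cy)
    m=(d>0)&(C[...,2]>.0805)&(C[...,2]<.0855)&(r<.024)&(p.min(2)>60)
    n,l,s,_=cv2.connectedComponentsWithStats(m.astype(np.uint8))
    for i in range(1,n):
        if s[i,4]>20:
            q=C[l==i]; c=q.mean(0); rr=np.hypot(q[:,0]-cx,q[:,1]-cy); print(s[i,4],c.round(4),"R",round(float(np.hypot(c[0]-cx,c[1]-cy))*1000,1),"rmax",round(np.percentile(rr,97)*1000,1))
    h=(d>0)&(C[...,2]>.118)&(C[...,2]<.135)&(r<.03)
    print("head",h.sum(),C[h].mean(0).round(4),cv2.minAreaRect(C[h][:,:2].astype(np.float32)))
    c=project("wrist",[[cx,cy,.09]],P)[0].astype(int); print(c)
    cv2.imwrite(f"pics/{name}z.png",cv2.resize(p[max(c[1]-60,0):c[1]+60,c[0]-75:c[0]+75,::-1],None,fx=5,fy=5,interpolation=cv2.INTER_CUBIC))
E
python3 - <<'E'
from jaws import *
cx,cy=.5053,-.0016
print(np.round(status.current_q(),2), np.round(status.current_effort(),2))
hand.open_jaws(); robot.move_linear([cx,cy,.17],feed=.2); robot.hold(.2)
jaws("j_w")
E
```

```text
[-0.25  0.62  0.21  2.24 -0.4   0.32  0.28] [ -0.72 -57.56   3.83 -11.54  -0.37  -0.95  -0.22]
136 [0.5032 0.0092 0.0831] R 11.0 rmax 16.4
70 [ 0.5163 -0.0038  0.0828] R 11.2 rmax 15.0
28 [ 0.4931 -0.006   0.0827] R 13.0 rmax 15.7
head 444 [5.05e-01 2.00e-04 1.24e-01] ((0.5050889849662781, -0.0008331490680575371), (0.01877298578619957, 0.018530260771512985), 20.632654190063477)
[315 209]
```

View pics/j_wz.png

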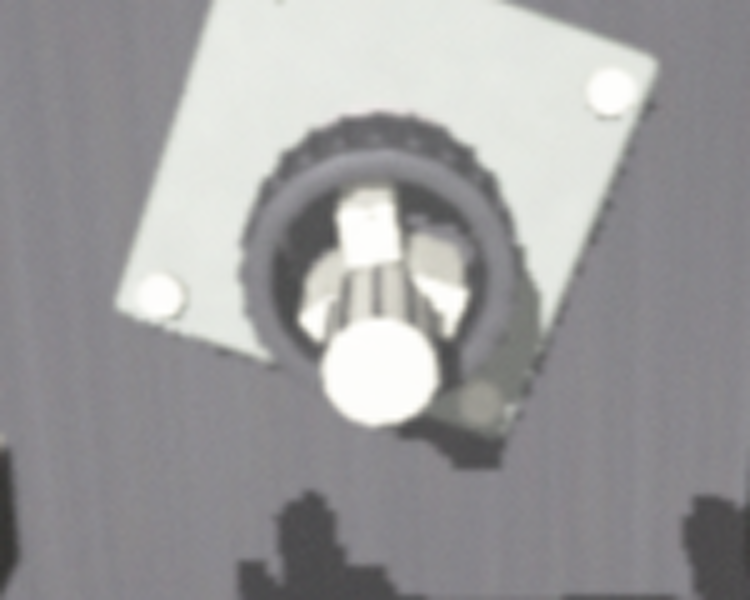

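The visible jaw moved in 2.4 mm, which is only about 1.85 rad, so the fingers slipped somewhat. I'll regrip lower on the sleeve and keep turning.

Run:
```python
from jaws import *
from rot import turn
cx,cy=.5053,-.0016
robot.reach([cx,cy,.17],down(np.radians(120))); print(np.round(status.current_q(),2))
robot.move_linear([cx,cy,.048],feed=.15); hand.grab(60); robot.hold(.2)
print("w",status.current_opening()*93,status.current_ft_force(),status.current_torque())
turn(cx,cy,.048,120,0,step=6,tmax=3)
print(status.current_ft_force(),status.current_opening()*93)
hand.open_jaws(); robot.move_linear([cx,cy,.17],feed=.2); robot.hold(.2)
jaws("k_w")
```

```text
[ 0.08  0.42 -0.25  2.13  0.18  0.61  1.79]
w 51.116866287507165 [-3.16296435  4.93823347  4.50532216] [0.96670812 0.61906462 0.25009896]
[(114, 0.01), (108, 0.05), (102, 0.06), (96, 0.91), (90, 0.31), (84, 0.09), (78, 0.1), (72, 0.09), (66, 0.98), (60, 0.9), (54, 0.1), (48, 0.13), (42, 1.16), (36, 0.2), (30, 0.47), (24, 0.43), (18, 0.2), (12, 0.28), (6, 0.53), (0, 0.19)] t 69.7917
[ -17.41052089 -104.11654348    9.93574449] 18.628558869188737
139 [0.5033 0.0092 0.083 ] R 11.0 rmax 16.6
63 [ 0.5165 -0.0038  0.0828] R 11.5 rmax 15.0
32 [ 0.4932 -0.0061  0.0831] R 12.9 rmax 15.4
head 451 [5.05e-01 1.00e-04 1.24e-01] ((0.504953145980835, -0.0010022372007369995), (0.018105631694197655, 0.01930627040565014), 6.810155391693115)
[315 209]
```

View pics/k_wz.png

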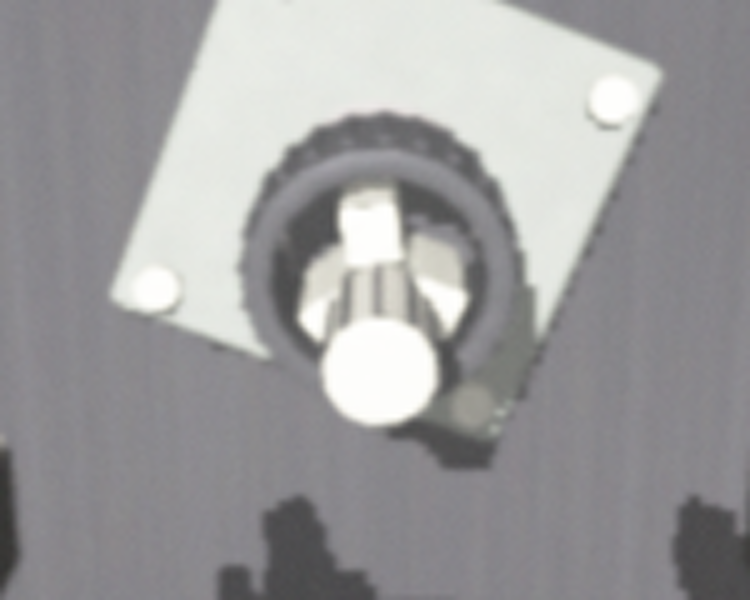

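The last turn ended badly: lateral force reached 104 N with the opening at 18.6 mm, so the fingers came off the sleeve sideways. The jaws may already be tight. I'm re-measuring with the sleeve rim in the same picture as reference, to cancel the calibration offset.

```bash
cat > ref.py <<'E'
from h import *
from scipy.optimize import least_squares
def ring(name):
    f=np.load(f"pics/{name}.npz"); P=(f['P'][0],f['P'][1]); C=cloud("wrist",f['d'],P)
    r=np.hypot(C[...,0]-.5053,C[...,1]+.0016)
    # dark rim
    m=(f['d']>0)&(C[...,2]>.0785)&(C[...,2]<.0815)&(r<.029)&(r>.0185)
    q=C[m][:,:2]; ang=np.arctan2(q[:,1]+.0016,q[:,0]-.5053)
    # outermost point per angle bin
    pts=[q[(ang>=a)&(ang<a+.2)] for a in np.arange(-np.pi,np.pi,.2)]
    o=np.array([k[np.argmax(np.hypot(k[:,0]-.5053,k[:,1]+.0016))] for k in pts if len(k)>3])
    s=least_squares(lambda v:np.hypot(o[:,0]-v[0],o[:,1]-v[1])-v[2],[.5053,-.0016,.026],loss='soft_l1',f_scale=.0005)
    print(name,"rim centre",s.x.round(4),len(o),"res",np.abs(s.fun).mean().round(5)); return s.x
if __name__=="__main__":
    for n in ("d_w","e_w","j_w","k_w"): ring(n)
E
python3 ref.py
python3 - <<'E'
from h import *
print(pose()[0],np.round(status.current_q(),3),status.current_opening(),status.current_time(),status.current_ft_force())
E
```

```text
d_w rim centre [ 0.5049 -0.0023  0.0253] 32 res 0.00018
e_w rim centre [ 0.5034 -0.0025  0.0253] 32 res 0.00019
j_w rim centre [ 0.5046 -0.001   0.0253] 27 res 0.00016
k_w rim centre [ 0.5047 -0.0008  0.0254] 28 res 0.00019
[ 0.50483273 -0.00178823  0.16907535] [-0.502  0.459  0.553  2.169 -0.414  0.617  0.348] 1.0006709850089794 72.05 [-0.39739682  0.21685992 -0.08255579]
```

```bash
cat > rot2.py <<'E'
from jaws import *
def turn2(cx,cy,z,y0,y1,step=5,flat=25):
    n=int(np.ceil(abs(y1-y0)/step))
    for a in np.linspace(y0,y1,n+1)[1:]:
        robot.reach([cx,cy,z],down(np.radians(a)))
        t=np.array(status.current_torque()); f=np.array(status.current_ft_force()); w=status.current_opening()*93
        p,r=pose(); Y=Rn.from_rotvec(r).as_matrix()[:,1]; ya=np.degrees(np.arctan2(Y[1],Y[0]))
        e7=status.current_effort()[6]
        print(round(a),"act",round(ya,1),"dxy",((p[:2]-[cx,cy])*1000).round(1),"F",f.round(1),"T",t.round(2),"w",round(w,1),"e7",round(e7,2))
        if np.hypot(*f[:2])>flat or w<49 or w>54: print("stop"); break
    return a
E
python3 - <<'E'
from rot2 import *
cx,cy=.5053,-.0016
robot.reach([cx,cy,.17],down(np.radians(110))); print(np.round(status.current_q(),2))
robot.move_linear([cx,cy,.050],feed=.15); hand.grab(60); robot.hold(.2)
print("w",status.current_opening()*93,np.round(status.current_ft_force(),1),np.round(status.current_torque(),2))
turn2(cx,cy,.050,110,70)
print(np.round(status.current_q(),2),status.current_time())
E
```

```text
[-0.09  0.41 -0.03  2.14  0.02  0.59  1.79]
w 51.678304158624144 [-2.2  2.8  4.2] [ 0.72  0.33 -0.  ]
105 act 105.1 dxy [-0.1  0.2] F [-1.8  2.9  4.7] T [0.72 0.33 0.03] w 51.9 e7 -0.27
100 act 100.1 dxy [-0.   0.1] F [-1.4  2.5  4.3] T [0.71 0.31 0.03] w 51.7 e7 -0.22
95 act 95.1 dxy [-0.  0.] F [-0.4  2.1  4.3] T [0.63 0.36 0.04] w 51.5 e7 -0.24
90 act 90.1 dxy [-0. -0.] F [-1.5  2.1  4.9] T [0.49 0.32 0.02] w 51.6 e7 -0.24
85 act 85.1 dxy [ 2.2 -0.3] F [ 6.1 -1.1 -0.6] T [ 0.21 -1.4   0.15] w 51.7 e7 -0.23
80 act 80.1 dxy [ 3.1 -0.9] F [ 8.7 -3.2 -0.5] T [-0.39 -1.83  0.14] w 51.1 e7 -0.25
75 act 75.0 dxy [ 3.6 -1.4] F [ 8.5 -4.5 -1.1] T [-0.99 -1.94  0.1 ] w 50.2 e7 -0.26
70 act 70.2 dxy [ 3.1 -1.5] F [ 7.3 -5.4  1.4] T [-1.14 -1.56  0.61] w 49.9 e7 -0.78
[-0.2   0.62  0.13  2.23 -0.25  0.3   1.38] 77.2417
```

T_z stays near zero and the fingers creep sideways, so torque alone can't tell "tight" from "slipping". A direct test: release, grip the burr head and twist it slightly. A loose burr gives almost no resistance.

Run:
```python
from jaws import *
cx,cy=.5053,-.0016
hand.open_jaws(); robot.hold(.1)
p=pose()[0]; robot.move_linear([p[0],p[1],.15],feed=.2)
robot.reach([cx,cy,.17],down(np.radians(0))); robot.hold(.3); jaws("l_w")
hx,hy=.5052,-.0013
robot.reach([hx,hy,.17],down(np.radians(60)))
robot.move_linear([hx,hy,.096],feed=.15); hand.grab(20); robot.hold(.2)
def rep(s): print(s,"p",(pose()[0]*1000).round(1),"F",np.round(status.current_ft_force(),1),"T",np.round(status.current_torque(),3),"w",round(status.current_opening()*93,1))
rep("grab")
for a in (64,68,64,60,56,60):
    robot.reach([hx,hy,.096],down(np.radians(a))); robot.hold(.1); rep(a)
print(status.current_time())
```

```text
134 [0.5033 0.0092 0.083 ] R 11.0 rmax 16.2
65 [ 0.5164 -0.0038  0.0829] R 11.3 rmax 14.8
31 [ 0.493  -0.0064  0.0829] R 13.1 rmax 15.5
head 438 [0.505  0.     0.1241] ((0.5050622224807739, -0.000826946459710598), (0.01861441507935524, 0.01839270070195198), 88.47982025146484)
[314 209]
grab p [505.   -1.6  96. ] F [-1.8 -3.   0.7] T [-0.611  0.328 -0.046] w 17.8
64 p [504.8  -1.6  96. ] F [-2.5 -3.7  2. ] T [-1.019  0.602  0.08 ] w 17.7
68 p [504.9  -1.6  95.9] F [-2.5 -4.7  2.9] T [-1.103  0.724 -0.061] w 17.4
64 p [504.9  -1.6  96. ] F [-2.5 -4.6  2.1] T [-1.166  0.73   0.044] w 17.6
60 p [505.1  -1.7  96. ] F [-2.6 -5.5  2.7] T [-1.358  0.555  0.129] w 17.3
56 p [505.2  -1.8  96. ] F [-2.  -6.2  2. ] T [-1.464  0.594  0.098] w 17.7
60 p [505.2  -1.8  96. ] F [-1.8 -5.7  1.8] T [-1.325  0.533 -0.066] w 17.5
84.925
```

View pics/l_wz.png

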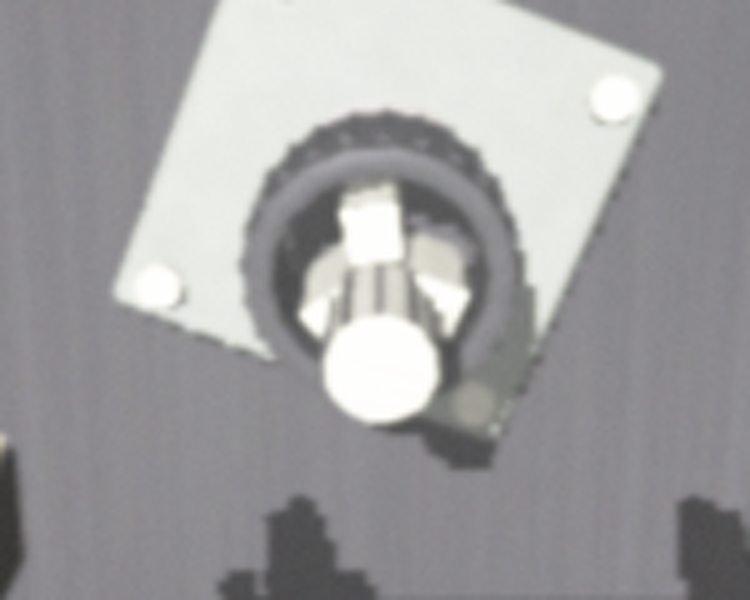

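Run:
```python
from jaws import *
hx,hy=.5052,-.0013
def rep(s): print(s,"p",(pose()[0]*1000).round(1),"F",np.round(status.current_ft_force(),1),"T",np.round(status.current_torque(),2),"w",round(status.current_opening()*93,1))
d=np.array([np.cos(np.pi/3),np.sin(np.pi/3)])
for k in (1,-1,0):
    robot.move_linear([hx+d[0]*k*.001,hy+d[1]*k*.001,.096],feed=.05); robot.hold(.1); rep(("lat",k))
for z in (.0965,.097,.0975):
    robot.move_linear([hx,hy,z],feed=.05); robot.hold(.1); rep(("up",z))
    if status.current_ft_force()[2]<-15: break
print(status.current_time())
```

```text
('lat', 1) p [505.2  -1.6  96. ] F [-4.1 -7.2  3.5] T [-1.94  0.87 -0.07] w 17.5
('lat', -1) p [505.1  -1.9  96. ] F [-0.3 -1.2  0.6] T [-0.59  0.02 -0.07] w 17.9
('lat', 0) p [505.1  -1.8  96. ] F [-0.9 -4.9  0.8] T [-1.29  0.32 -0.07] w 17.5
('up', 0.0965) p [505.   -1.7  96.1] F [-0.3 -5.1 -5.5] T [-1.33  0.01 -0.01] w 17.5
('up', 0.097) p [505.   -1.7  96.2] F [  0.7  -5.7 -13.1] T [-1.22 -0.28 -0.05] w 17.7
('up', 0.0975) p [504.8  -1.7  96.3] F [  2.6  -5.  -18.9] T [-1.27 -0.53 -0.06] w 17.5
87.025
```

A commanded 1 mm nudge moved the head only about 0.15 mm, and a 19 N upward pull didn't lift it, so the jaws already grip. To get towards 3 rad I'll try one more fine-stepped sleeve turn, watching the torque build-up.

Run:
```python
from rot2 import *
hx,hy=.5052,-.0013
robot.move_linear([hx,hy,.096],feed=.05); hand.open_jaws(); robot.move_linear([hx,hy,.17],feed=.25)
cx,cy=.5053,-.0016
robot.reach([cx,cy,.17],down(np.radians(50)))
robot.move_linear([cx,cy,.051],feed=.2); hand.grab(60); robot.hold(.3)
print("w",status.current_opening()*93,np.round(status.current_ft_force(),1),np.round(status.current_torque(),2))
turn2(cx,cy,.051,50,34,step=2)
print(np.round(status.current_q(),2),status.current_time())
```

```text
w 51.0099810927855 [-3.1 -2.7  5.8] [-0.87  0.64  0.31]
48 act 47.9 dxy [-0.5 -0.5] F [-2.2 -2.9  5.7] T [-0.76  0.66 -0.  ] w 50.5 e7 -0.07
46 act 45.9 dxy [-0.5 -0.6] F [-3.4 -3.6  6.1] T [-0.8   0.69  0.03] w 50.5 e7 -0.08
44 act 43.9 dxy [-0.6 -0.6] F [-2.2 -3.6  5.9] T [-0.8   0.77  0.01] w 50.4 e7 -0.09
42 act 41.9 dxy [-0.6 -0.7] F [-2.7 -3.5  6.5] T [-0.88  0.7   0.04] w 50.9 e7 -0.1
40 act 39.9 dxy [-0.6 -0.6] F [-3.  -3.8  5.3] T [-0.87  0.71  0.08] w 50.9 e7 -0.1
38 act 37.9 dxy [-0.6 -0.7] F [-2.7 -4.   6.4] T [-0.86  0.73  0.1 ] w 50.4 e7 -0.11
36 act 35.9 dxy [-0.7 -0.6] F [-3.  -2.3  5.4] T [-0.94  0.72  0.1 ] w 50.6 e7 -0.12
34 act 33.9 dxy [-0.7 -0.7] F [-2.8 -3.8  7. ] T [-0.92  0.79  0.06] w 50.6 e7 -0.13
[-0.29  0.63  0.26  2.24 -0.5   0.32  1.  ] 93.025
```

Run:
```python
from rot2 import *
cx,cy=.5053,-.0016
snap("wrist","m1"); 
a=turn2(cx,cy,.051,34,26,step=2)
snap("wrist","m2")
a=turn2(cx,cy,.051,26,32,step=2)
for n in("m1","m2"):
    p=cv2.imread(f"pics/{n}.png"); cv2.imwrite(f"pics/{n}z.png",cv2.resize(p[200:330,230:400],None,fx=4.5,fy=4.5,interpolation=cv2.INTER_CUBIC))
```

```text
32 act 31.9 dxy [-0.7 -0.8] F [-3.1 -4.   6.5] T [-0.88  0.74  0.11] w 50.8 e7 -0.14
30 act 30.0 dxy [-0.7 -0.7] F [-2.7 -4.2  6.1] T [-1.06  0.86  0.42] w 51.0 e7 -0.46
28 act 28.2 dxy [-0.5 -1.1] F [-3.6 -6.1  6. ] T [-1.52  0.75  1.82] w 51.1 e7 -1.89
26 act 26.2 dxy [-0.2 -1.9] F [-2.  -9.3  5.8] T [-2.14  0.52  1.81] w 51.3 e7 -1.88
28 act 27.9 dxy [-0.1 -1.9] F [-2.8 -8.4  6. ] T [-1.86  0.42  0.38] w 51.1 e7 -0.32
30 act 29.9 dxy [-0.  -1.8] F [-1.7 -7.7  4.9] T [-1.76  0.4   0.39] w 51.4 e7 -0.32
32 act 31.9 dxy [-0.  -1.8] F [-3.  -7.3  6. ] T [-1.74  0.33  0.37] w 51.0 e7 -0.31
```

View pics/m1z.png

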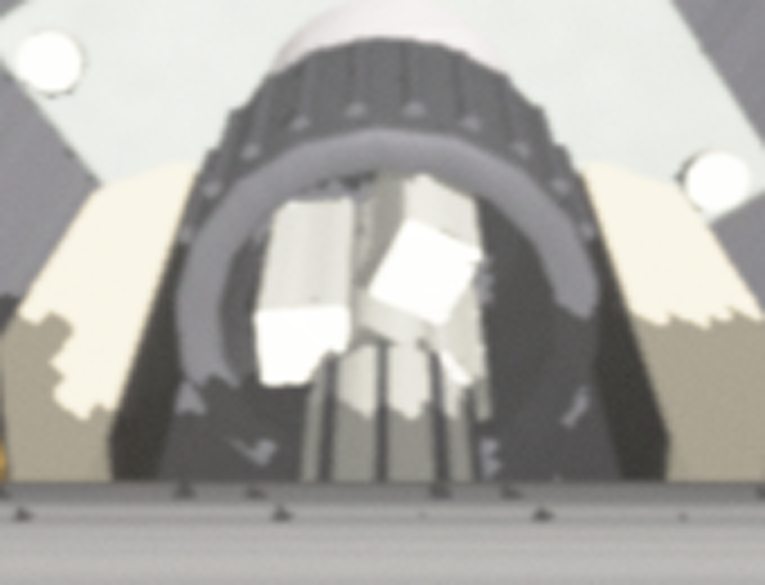

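View pics/m2z.png

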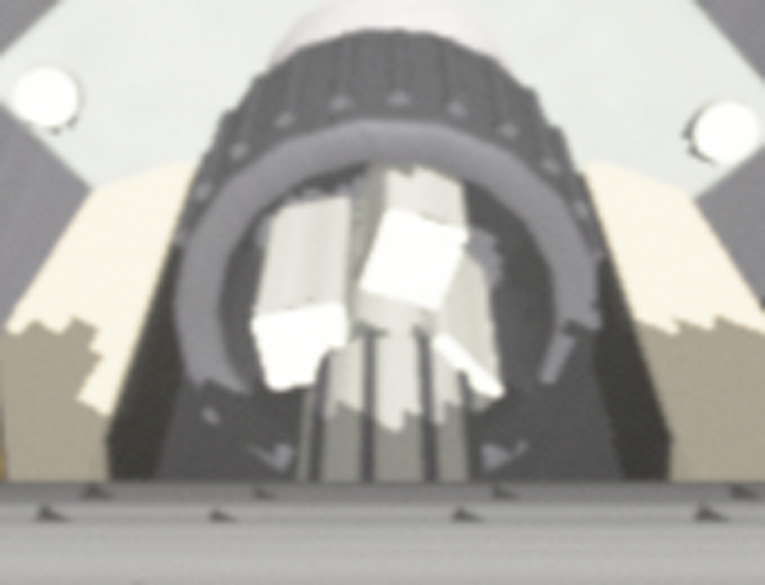

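This clears it up. The sleeve turns nearly freely to a hard stop (T = 1.8 N m near yaw 28), i.e. 3.4 rad. That also explains pass 2, which stopped exactly 21° after pass 1's 3.04 rad. The sleeve is therefore above 3.0 already. I'll back off slightly from the stop, release and inspect.

Run:
```python
from rot2 import *
cx,cy=.5053,-.0016
turn2(cx,cy,.051,32,36,step=2)
snap("wrist","n1")
hand.open_jaws(); robot.hold(.3); snap("wrist","n2")
p=pose()[0]; robot.move_linear([p[0],p[1],.15],feed=.25)
robot.reach([cx,cy,.17],down(0.)); robot.hold(.3); jaws("n_w")
snap("top","n_top"); snap("scene","n_s"); print(status.current_time())
a=cv2.imread("pics/n1.png")[200:330,230:400];b=cv2.imread("pics/n2.png")[200:330,230:400]
cv2.imwrite("pics/n12.png",cv2.resize(np.hstack([a,b]),None,fx=2.3,fy=2.3,interpolation=cv2.INTER_CUBIC))
s=cv2.imread("pics/n_s.png"); cv2.imwrite("pics/n_sz.png",cv2.resize(s[100:280,140:420],None,fx=2.8,fy=2.8,interpolation=cv2.INTER_CUBIC))
```

```text
34 act 33.9 dxy [ 0.1 -1.7] F [-2.3 -7.2  4.9] T [-1.69  0.33  0.32] w 51.3 e7 -0.31
36 act 35.9 dxy [ 0.1 -1.7] F [-2.  -6.8  4.3] T [-1.66  0.29  0.38] w 50.8 e7 -0.3
131 [0.5033 0.0092 0.0829] R 11.0 rmax 16.2
66 [ 0.5163 -0.0037  0.0828] R 11.2 rmax 14.8
34 [ 0.4932 -0.006   0.0826] R 12.9 rmax 16.0
head 444 [5.049e-01 1.000e-04 1.240e-01] ((0.5048201680183411, -0.0007920060306787491), (0.018618319183588028, 0.018457740545272827), 59.89180374145508)
[315 209]
98.15
```

View pics/n12.png

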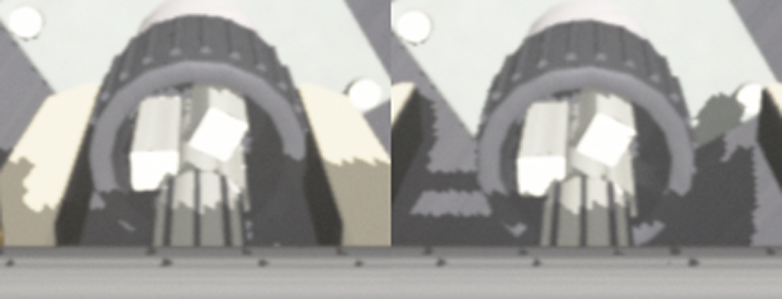

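View pics/n_sz.png

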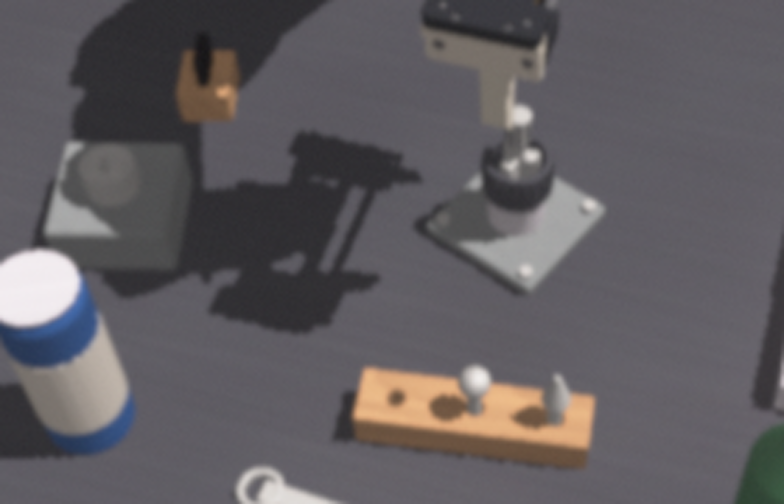

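View pics/n_top.png

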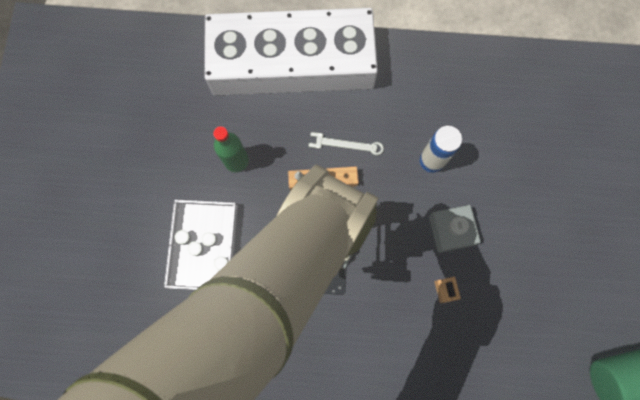

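The burr is upright in the chuck at scene crop (520,118), nothing sprang back on release (n1 and n2 match), and both other burrs remain in the rack. Next, close views of the key and keyway.

Run:
```python
from h import *
over(.59,-.289,.175,np.radians(16)); robot.hold(.2)
p,d,P=snap("wrist","o_sw"); print(np.round(status.current_q(),2))
C=cloud("wrist",d,P); m=(d>0)&(C[...,2]>.069)&(C[...,2]<.075)&(np.hypot(C[...,0]-.59,C[...,1]+.288)<.035)
print("barrel",m.sum(),C[m].mean(0),cv2.minEnclosingCircle(C[m][:,:2].astype(np.float32)))
c=project("wrist",[[.59,-.289,.0715]],P)[0].astype(int);print(c)
cv2.imwrite("pics/o_swz.png",cv2.resize(p[c[1]-50:c[1]+50,c[0]-65:c[0]+65,::-1],None,fx=6,fy=6,interpolation=cv2.INTER_CUBIC))
over(.4505,-.277,.16,np.radians(106)); robot.hold(.2)
p,d,P=snap("wrist","o_k"); print(np.round(status.current_q(),2))
C=cloud("wrist",d,P); m=(d>0)&(C[...,2]>.054)&(C[...,2]<.066)&(np.hypot(C[...,0]-.45,C[...,1]+.277)<.03)
print("key",m.sum(),C[m].mean(0),cv2.minAreaRect(C[m][:,:2].astype(np.float32)))
c=project("wrist",[[.45,-.277,.06]],P)[0].astype(int);print(c)
cv2.imwrite("pics/o_kz.png",cv2.resize(p[c[1]-50:c[1]+50,c[0]-65:c[0]+65,::-1],None,fx=6,fy=6,interpolation=cv2.INTER_CUBIC))
```

```text
[ 0.04  0.61  0.51  1.83 -0.4   0.81  1.04]
barrel 1069 [ 0.58935661 -0.28800759  0.07104442] ((0.5895655155181885, -0.2889538109302521), 0.020021168515086174)
[313 202]
[-0.16  0.63  0.94  2.14 -0.76  0.76 -0.01]
key 340 [ 0.45158731 -0.27670486  0.05896793] ((0.450634241104126, -0.2772104740142822), (0.03341418132185936, 0.009753094054758549), 15.853705406188965)
[315 204]
```

View pics/o_swz.png

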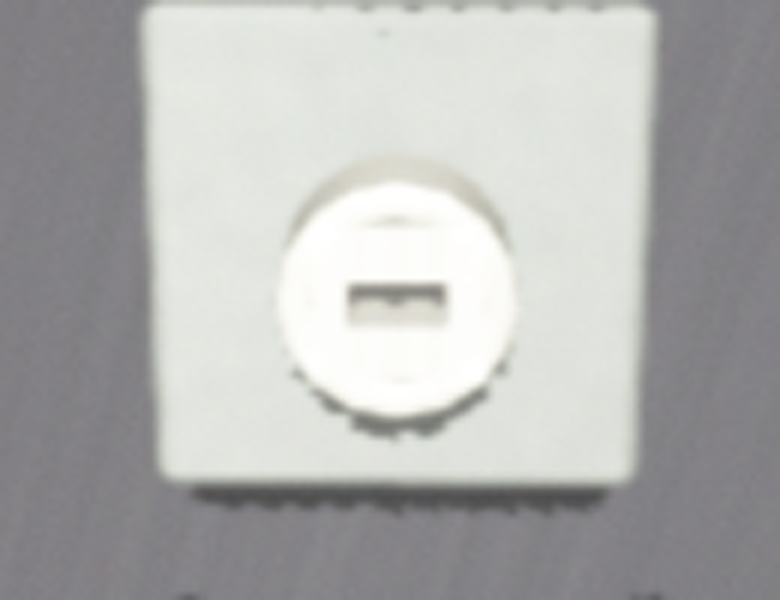

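View pics/o_kz.png

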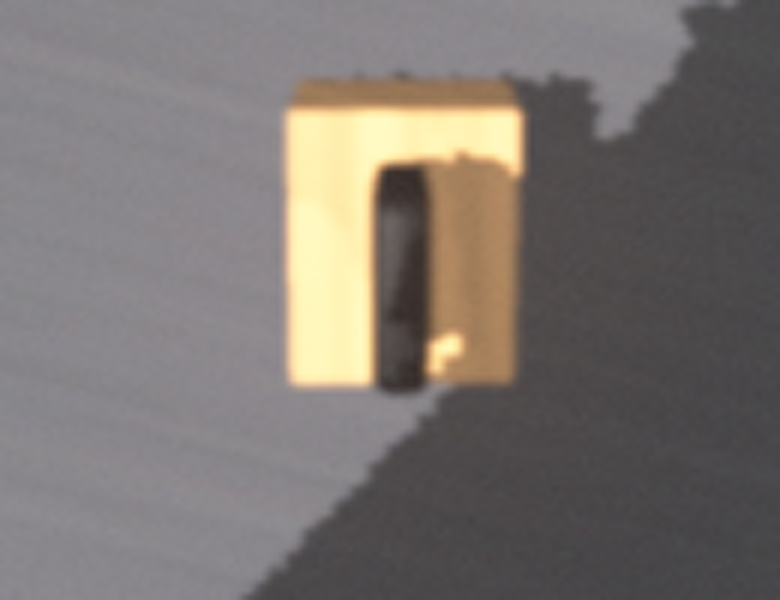

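The slot is centred at crop (397,305) and lies at 16°, parallel to the key. I'll view the switch again with the same tool yaw as the key view so the calibration bias cancels, and cross-check with the fixed cameras.

Run:
```python
from h import *
f=np.load("pics/o_sw.npz");P=(f['P'][0],f['P'][1])
uv=np.array([313-65+397/6-.4,202-50+305/6-.4]); print("slot@16",at_z("wrist",uv,.0715,P))
Y=Rn.from_rotvec(np.load("pics/o_k.npz")['P'][1]).as_matrix()[:,1]; yk=np.arctan2(Y[1],Y[0]); print("key view yaw",np.degrees(yk))
robot.reach([.5896,-.289,.1725],down(yk)); robot.hold(.2)
p,d,P=snap("wrist","p_sw"); print(np.round(status.current_q(),2))
C=cloud("wrist",d,P); m=(d>0)&(C[...,2]>.069)&(C[...,2]<.075)&(np.hypot(C[...,0]-.59,C[...,1]+.288)<.035)
print("barrel",m.sum(),cv2.minEnclosingCircle(C[m][:,:2].astype(np.float32)))
c=project("wrist",[[.5896,-.289,.0715]],P)[0].astype(int);print(c)
cv2.imwrite("pics/p_swz.png",cv2.resize(p[c[1]-50:c[1]+50,c[0]-65:c[0]+65,::-1],None,fx=6,fy=6,interpolation=cv2.INTER_CUBIC))
for cam in("top","scene"):
    f=np.load(f"pics/a_{cam}.npz"); C=cloud(cam,f['d']); m=(f['d']>0)&(C[...,2]>.066)&(C[...,2]<.077)&(np.hypot(C[...,0]-.59,C[...,1]+.288)<.035)
    print(cam,cv2.minEnclosingCircle(C[m][:,:2].astype(np.float32)))
    m=(f['d']>0)&(C[...,2]>.052)&(C[...,2]<.068)&(np.hypot(C[...,0]-.45,C[...,1]+.277)<.03)
    print(cam,"key",cv2.minAreaRect(C[m][:,:2].astype(np.float32)))
```

```text
slot@16 [[ 0.58845697 -0.28815714  0.0715    ]]
key view yaw -73.90805250130445
[-0.18  0.75  0.95  1.84 -0.75  0.95 -0.18]
barrel 1079 ((0.5901398062705994, -0.28830164670944214), 0.01988781988620758)
[316 201]
top ((0.5900131464004517, -0.28865164518356323), 0.02026931196451187)
top key ((0.450588196516037, -0.27686774730682373), (0.032734841108322144, 0.010185555554926395), 17.242403030395508)
scene ((0.588890552520752, -0.28860723972320557), 0.02143414504826069)
scene key ((0.4503547251224518, -0.2769308388233185), (0.0337633453309536, 0.00998726487159729), 15.372364044189453)
```

View pics/p_swz.png

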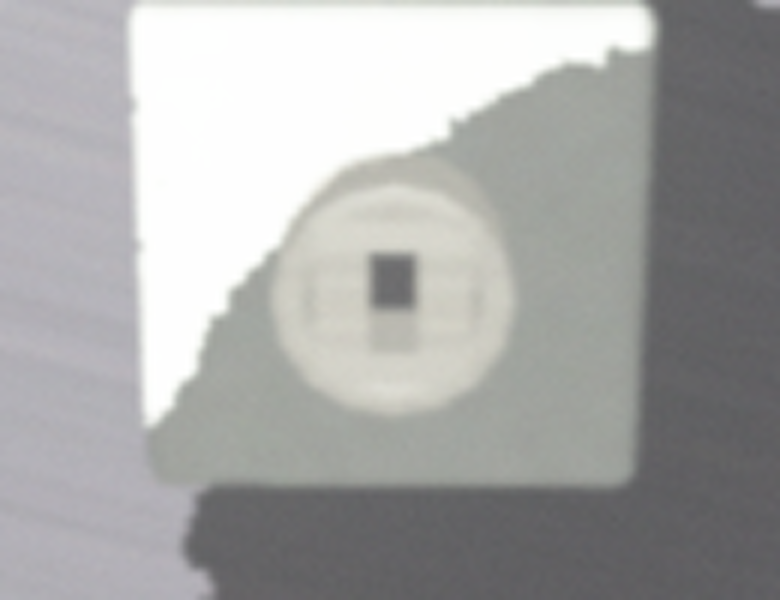

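Run:
```python
from h import *
f=np.load("pics/p_sw.npz");P=(f['P'][0],f['P'][1])
print("slot",at_z("wrist",np.array([316-65+394/6-.4,201-50+303/6-.4]),.0715,P))
kx,ky=.4506,-.2771; yw=np.radians(-74)
robot.reach([kx,ky,.12],down(yw)); robot.move_linear([kx,ky,.034],feed=.15)
snap("top","q_top"); snap("scene","q_s")
hand.grab(30); print("w",status.current_opening()*93,np.round(status.current_ft_force(),1))
```

```text
slot [[ 0.59005041 -0.28896647  0.0715    ]]
w 9.84829765491757 [ 0.1  0.5 -1.1]
```

View pics/q_top.png

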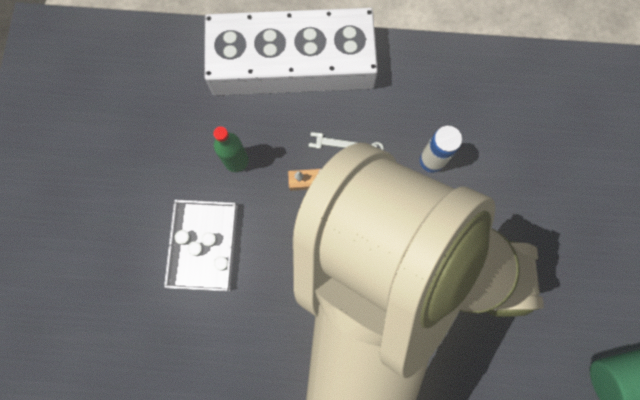

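View pics/q_s.png

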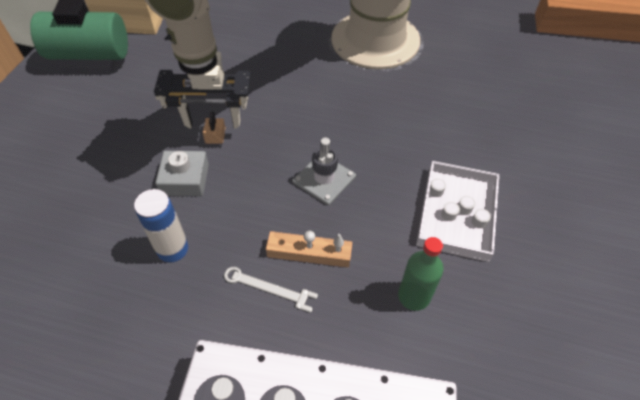

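All four tappets are in the tray (scene (439,187), (452,210), (467,204), (483,215)), the burr is upright in the chuck and the key is gripped. Inserting it.

Run:
```python
from h import *
kx,ky=.4506,-.2771; sx,sy=.5900,-.2887; yw=np.radians(-74)
robot.move_linear([kx,ky,.13],feed=.2); robot.move_linear([sx,sy,.13],feed=.2); robot.hold(.2)
print("w",status.current_opening()*93,pose()[0].round(4))
f0=np.array(status.current_ft_force())
for z in (.105,.099,.095,.090,.085,.080,.077,.0755):
    robot.move_linear([sx,sy,z],feed=.06); robot.hold(.1)
    f=np.array(status.current_ft_force()); print(z,pose()[0].round(4),f.round(1))
    if f[2]-f0[2]>8: print("contact"); break
snap("wrist","r_w"); snap("scene","r_s")
s=cv2.imread("pics/r_s.png"); cv2.imwrite("pics/r_sz.png",cv2.resize(s[90:240,120:320],None,fx=3.5,fy=3.5,interpolation=cv2.INTER_CUBIC))
```

```text
w 9.660440030541253 [ 0.5891 -0.2889  0.1302]
0.105 [ 0.5901 -0.2889  0.1052] [ 0.7 -0.4 -0.8]
0.099 [ 0.59   -0.2887  0.099 ] [ 0.1 -0.9  0. ]
0.095 [ 0.5899 -0.2887  0.095 ] [-0.7  0.2 -0.1]
0.09 [ 0.5899 -0.2887  0.0899] [ 0.1  0.5 -0.2]
0.085 [ 0.5899 -0.2887  0.0849] [-0.3 -0.6 -0.4]
0.08 [ 0.59   -0.2887  0.0799] [-0.3  0.4  0.2]
0.077 [ 0.59   -0.2887  0.077 ] [ 0.  -0.  -0.1]
0.0755 [ 0.5901 -0.2888  0.0756] [ 0.7 -1.   0.4]
```

View pics/r_sz.png

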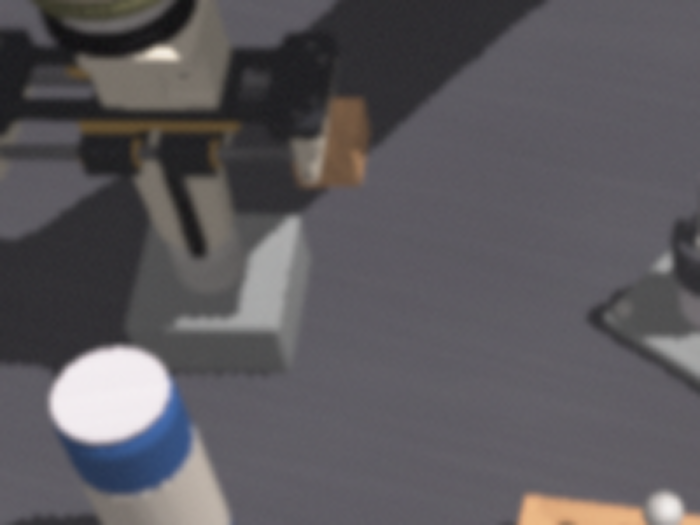

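It went in without contact force. Seat it, then turn clockwise to the stop.

Run:
```python
from h import *
sx,sy=.5900,-.2887
for z in (.0748,.0741,.0735):
    robot.move_linear([sx,sy,z],feed=.05); robot.hold(.1); f=status.current_ft_force(); print(z,np.round(f,1))
    if f[2]>5: break
p=pose()[0]; z=z+.0003
hand.grab(50)
for a in list(range(-80,-140,-6))+list(range(-140,-170,-2)):
    robot.reach([sx,sy,z],down(np.radians(a)))
    T=status.current_torque()[2]; F=np.array(status.current_ft_force()); e7=status.current_effort()[6]
    R=Rn.from_rotvec(pose()[1]).as_matrix()[:,1]
    print(a,"act",round(np.degrees(np.arctan2(R[1],R[0])),1),"T",round(T,2),"F",F.round(1),"e7",round(e7,2),"w",round(status.current_opening()*93,1))
    if abs(T)>.45 or np.hypot(*F[:2])>25: break
snap("wrist","s_w"); print(status.current_time())
```

```text
0.0748 [-0.7  0.7  6.6]
-80 act -79.9 T -0.08 F [-0.5  0.5  5.1] e7 -0.32 w 9.6
-86 act -85.9 T -0.02 F [-0.4  0.1  4. ] e7 -0.33 w 9.2
-92 act -91.8 T 0.04 F [-1.3 -1.2  4.3] e7 -0.34 w 10.0
-98 act -97.8 T 0.02 F [-0.6 -1.   5.4] e7 -0.35 w 9.7
-104 act -103.8 T 0.05 F [-0.6 -1.7  5.7] e7 -0.36 w 9.8
-110 act -109.8 T -0.0 F [-1.  -1.9  5. ] e7 -0.37 w 9.4
-116 act -115.8 T -0.01 F [-1.5 -2.   5.5] e7 -0.38 w 9.7
-122 act -121.8 T -0.02 F [-1.1 -2.4  5. ] e7 -0.39 w 10.1
-128 act -127.8 T 0.05 F [-1.2 -3.3  4.4] e7 -0.4 w 9.7
-134 act -133.8 T 0.01 F [-1.6 -3.9  5.1] e7 -0.4 w 9.6
-140 act -139.8 T -0.04 F [-2.3 -3.8  5.2] e7 -0.41 w 9.4
-142 act -141.8 T 0.04 F [-2.1 -3.7  5.3] e7 -0.14 w 9.6
-144 act -143.8 T 0.04 F [-2.8 -4.2  4.6] e7 -0.14 w 9.8
-146 act -145.8 T 0.0 F [-2.5 -3.7  5.1] e7 -0.14 w 9.7
-148 act -147.8 T 0.05 F [-1.6 -5.4  5. ] e7 -0.15 w 9.7
-150 act -149.8 T 0.09 F [-2.2 -4.2  5.9] e7 -0.15 w 9.7
-152 act -151.8 T 0.03 F [-2.  -3.8  5. ] e7 -0.15 w 9.7
-154 act -153.8 T 0.05 F [-1.5 -4.6  4.3] e7 -0.15 w 9.8
-156 act -155.8 T -0.03 F [-1.6 -4.4  5.8] e7 -0.15 w 9.6
-158 act -157.8 T -0.0 F [-3.2 -4.7  6.1] e7 -0.15 w 9.4
-160 act -159.8 T 0.02 F [-2.9 -3.8  4.9] e7 -0.18 w 9.5
-162 act -161.8 T 0.11 F [-2.6 -5.1  5.4] e7 -0.28 w 9.9
-164 act -163.8 T 0.31 F [-3.5 -5.3  6.3] e7 -0.45 w 9.6
-166 act -165.8 T 0.37 F [-3.4 -4.6  6. ] e7 -0.52 w 9.5
-168 act -167.8 T 0.62 F [-4.1 -4.   6.7] e7 -0.7 w 9.7
116.1417
```

View pics/s_w.png

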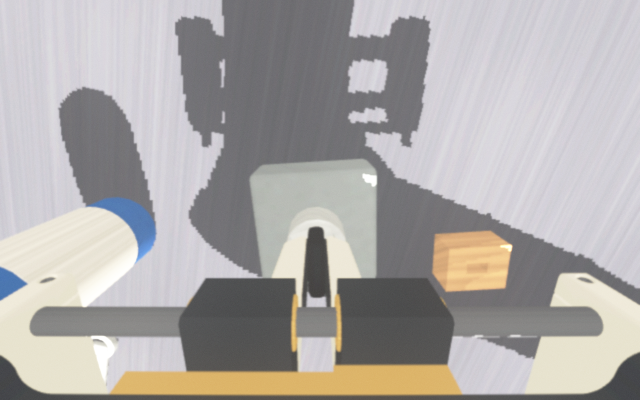

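The torque rose to 0.62 N m about 94° past the start: the 74.5° stop plus slot play and compliance. I'll relieve the wind-up by a few degrees, release, retreat and check.

Run:
```python
from h import *
sx,sy=.5900,-.2887; z=.0751
for a in (-166,-164):
    robot.reach([sx,sy,z],down(np.radians(a))); print(a,np.round(status.current_torque()[2],2))
hand.open_jaws(); robot.hold(.2)
robot.move_linear([sx,sy,.20],feed=.2); robot.hold(.2)
p,d,P=snap("wrist","t_w")
C=cloud("wrist",d,P); m=(d>0)&(C[...,2]>.094)&(C[...,2]<.11)&(np.hypot(C[...,0]-sx,C[...,1]-sy)<.03)
print("bow",m.sum(),np.percentile(C[m][:,2],95),cv2.minAreaRect(C[m][:,:2].astype(np.float32)))
c=project("wrist",[[sx,sy,.09]],P)[0].astype(int)
cv2.imwrite("pics/t_wz.png",cv2.resize(p[max(0,c[1]-60):c[1]+60,c[0]-75:c[0]+75,::-1],None,fx=5,fy=5,interpolation=cv2.INTER_CUBIC))
print(status.current_time())
```

```text
-166 0.35
-164 0.27
bow 346 0.10194108117659507 ((0.5900882482528687, -0.2886980175971985), (0.00986348558217287, 0.03340916708111763), 22.382217407226562)
119.225
```

View pics/t_wz.png

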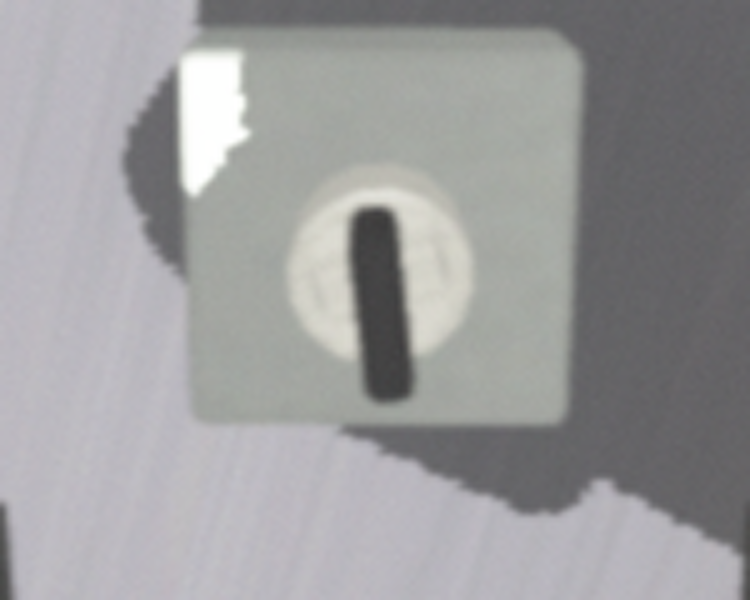

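The bow stands at −67.6°, i.e. 83.6° clockwise. Less about 8.4° of blade play in the slot, the barrel is at about 75°, its 1.3 rad stop. Moving clear for a last check of the scene.

Run:
```python
from h import *
robot.move_linear([.56,-.2,.27],feed=.25)
robot.reach([.40,.50,.30],down(np.radians(64))); robot.hold(.3)
p,d,_=snap("top","u_top"); s,ds,_=snap("scene","u_s")
for cam,dd in(("top",d),("scene",ds)):
    C=cloud(cam,dd); Z=C[...,2]
    m=(dd>0)&(Z>.118)&(Z<.132)&(np.hypot(C[...,0]-.505,C[...,1])<.03); q=C[m][:,:2].astype(np.float32)
    print(cam,"burr head",m.sum(),cv2.minEnclosingCircle(q) if len(q) else '',np.percentile(C[m][:,2],95) if m.any() else '')
    b=lambda x0,x1,y0,y1,z0,z1:C[(dd>0)&(C[...,0]>x0)&(C[...,0]<x1)&(C[...,1]>y0)&(C[...,1]<y1)&(Z>z0)&(Z<z1)]
    for n,a in(("bottle",(.62,.85,.15,.32,.05,.3)),("can",(.66,.85,-.33,-.15,.1,.3)),("wrench",(.725,.8,-.1,.1,.004,.02)),("key",(.56,.62,-.32,-.26,.09,.12))):
        q=b(*a); print(cam,n,[np.round(v,3) for v in cv2.minAreaRect(q[:,:2].astype(np.float32))])
x=cv2.resize(s[90:300,120:520,::-1],None,fx=2,fy=2,interpolation=cv2.INTER_CUBIC); cv2.imwrite("pics/u_sz.png",x)
print(status.current_time())
```

```text
top burr head 62 ((0.5052021741867065, -0.0013126309495419264), 0.009863020852208138) 0.1267581114936494
top bottle [array([0.717, 0.228]), array([0.052, 0.058]), np.float64(39.193)]
top can [array([ 0.754, -0.236]), array([0.058, 0.058]), np.float64(89.805)]
top wrench [array([ 0.761, -0.   ]), array([0.199, 0.075]), np.float64(88.46)]
top key [array([ 0.589, -0.288]), array([0.01 , 0.033]), np.float64(22.985)]
scene burr head 71 ((0.5061644315719604, -0.002532276092097163), 0.010353289544582367) 0.1274221905086944
scene bottle [array([0.725, 0.229]), array([0.059, 0.05 ]), np.float64(77.787)]
scene can [array([ 0.756, -0.236]), array([0.058, 0.056]), np.float64(11.468)]
scene wrench [array([ 0.762, -0.   ]), array([0.199, 0.075]), np.float64(89.603)]
scene key [array([ 0.589, -0.289]), array([0.014, 0.034]), np.float64(26.92)]
122.7833
```

View pics/u_sz.png

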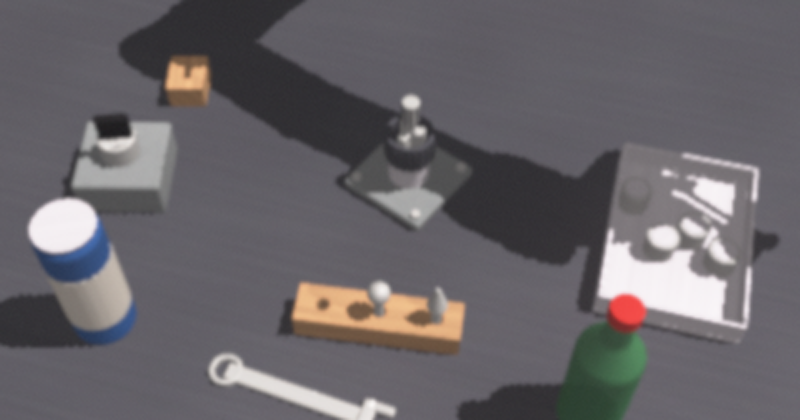

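View pics/u_top.png

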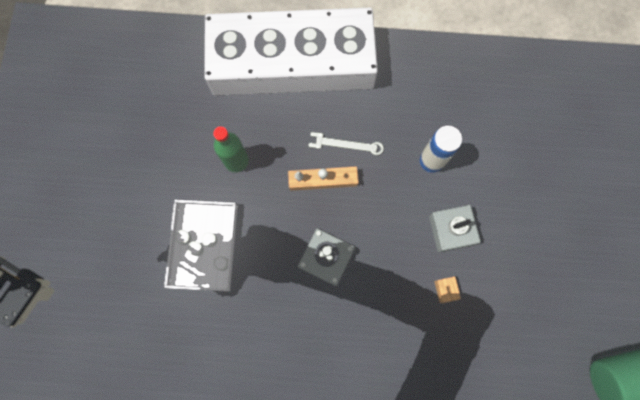

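The bench is clear, four tappets are in the tray, the burr is upright on the axis with its top at about 125 mm, the key is in the switch and the bystanders have not moved. Handing in.

```bash
python3 -c "
from cell import close_job
print(close_job())"
```

```text
the job is handed in; nothing more can be done
None
```

I carried out all the steps in the order asked and handed the job in at about 123 s of robot time. I could not measure the final sleeve angle directly.

**What I did:**
- Put all four tappets into the tray.
- Opened the chuck fully; the jaw faces measured about 8.1 mm from the axis.
- Stood the cylindrical burr on the chuck floor, then turned the sleeve clockwise until it hit its stop and backed it off slightly.
- Put the key in the switch, turned it clockwise to the stop and left it in.

**Last checks:**
- **Burr:** it is upright on the chuck axis with its top at about 125 mm. Before the last sleeve turn it did not come out under a 19 N upward pull and barely moved when nudged sideways.
- **Key:** the bow turned 83.6°. Allowing for the blade's play in the slot, the barrel is at about 75°, which matches its 1.3 rad stop. The turning torque rose to 0.62 N m there.
- **Rest of the bench:** four tappets are in the tray. The bottle, spray can and wrench agree with their start positions to within about 3 mm. The other two burrs are still in the rack.

**What disagreed or went wrong:**
- **Sleeve angle:** I put it at roughly 3.1 to 3.3 rad, inferred from the turns and from the stop at 1.8 N m. Jaw positions in the pictures suggested only about 2.6 rad, with an error of a few tenths. They did not change between turns, so they could not settle it.
- **Side force:** on one re-grip the fingers slid sideways off the sleeve and the wrist force read 106 N, under the 120 N limit. I only read it at the end of each step. Nothing appeared to have moved.

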